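# Sort a bisque firing at the clay bench

### The job

The kiln has just been emptied onto the bench: sort it. Set each fired clay ball in the recess of its own size in the setter plate so that it cannot roll, stand each kiln prop upright in the tub that already holds props of its own shape, and lay the relief tile flat, leaf side up and square to the sides, in the wooden tray beside the other tile. The unfired grey bowl is fragile: leave it where it stands.

Things in the scene. Friction and masses are not known exactly. Their poses are not given: they have to be found in the camera images.
- large_ball: Large hollow fired clay ball, reddish terracotta, smooth, diameter 58 mm, about 75 g, lying loose on the bench among the other things and ready to roll. Origin at the ball's centre; its axes turn as it rolls.
- small_ball: Small hollow fired clay ball, the same terracotta, diameter 44 mm, about 45 g, loose on the bench. Origin at the ball's centre.
- round_prop: Round kiln prop: cream ceramic tube standing upright, outer diameter 34 mm, 90 mm tall, about 130 g, loose (the two alike ones in the round tub stay there). Origin at the centre of its underside, z up along the tube.
- square_prop: Square kiln prop: cream ceramic block 40 x 40 mm, 50 mm tall, with a round hole in its top, about 140 g, standing loose (the two alike ones in the square tub stay there). Origin at the centre of its underside, x and y square to its sides, z up.
- relief_tile: Square terracotta tile 60 x 60 mm, 14 mm thick, a leaf and border in relief (1.5 mm) on its upper face, about 110 g, lying flat on the bench, leaf side up. Origin at the centre of its underside, x and y square to its sides, z up through the leaf face. The alike tile in the tray is another one and stays there.
- raw_bowl: Small unfired grey clay bowl, rim diameter 76 mm, 42 mm tall, standing loose on the bench among the things to be sorted; it must not be shifted. Origin at the centre of its underside.
- setter: Cream ceramic slab 80 (x) x 160 (y) x 22 mm thick, fixed. Two round straight-sided recesses 14 mm deep in its top: diameter 34 mm at x = 0, y = +42 mm for the large ball, 24 mm at x = 0, y = -42 mm for the small one. Balls rest on the rims: large ball's centre then 45.5 mm, small one's 40.5 mm above the underside. Origin at the centre of the underside, z up.
- tile_tray: Shallow wooden tray, outside 160 (x) x 150 mm (y), walls 5 mm thick and 18 mm high, floor 5 mm thick, fixed. One like tile (60 x 60 x 14 mm) already lies in it, fixed and square to it, centred at x = +38 mm, y = 0; the free room is the half at negative x, about x = -38 mm. Origin at the centre of the underside, z up.
- round_tub: Low off-white plastic tub, outside 115 (x) x 150 mm (y), walls 5 mm thick and 25 mm high with a lip standing out 3 mm, floor 5 mm thick, fixed. Two round props (34 mm across, 90 mm tall) already stand in it, fixed, at x = +29, y = +32 and -32 mm; the free room is the half at negative x, about x = -27 mm. Origin at the centre of the underside, z up.
- square_tub: Tub of the same make as the round tub: outside 115 (x) x 150 mm (y), walls 25 mm high, 5 mm thick, floor 5 mm, fixed. Two square props (40 x 40 x 50 mm) already stand in it, fixed, at x = +28, y = +34 and -34 mm; the free room is the half at negative x, about x = -27 mm. Origin at the centre of the underside, z up.
Mind the look-alikes: they are no part of the job. There is more than one size of the relief_tile; the one meant has the size given above.

How it is judged:
By the outcome, as a careful person would: the job done as asked, in the order asked, and still so for the second after the job is handed in, with the robot touching nothing.
It also fails if it takes over 125 s, if anything falls off the work surface, if the arm or the gripper's body presses on something with over 40 N, if the wrist force passes 120 N, or if a joint passes its speed limit or range.

### The arm

A 7-joint arm with a two-finger parallel gripper is mounted at the origin on the work surface. World frame = base frame: x ahead of the robot, y to its left, z up, the work surface at z = 0. Lengths are in m, angles in rad, forces in N, time in s.
With the tool pointing down it reaches from about 0.35 to 0.9 m from the base axis. Payload 8.1 kg.
Tool frame: the origin (TCP) lies on the centre line of the jaws, within the pads' length; the fingertips stand 14 mm ahead of it and the grasp point (between the pads) lies 5 mm behind it; z points along the fingers, y is the direction in which the jaws open and shut (so a half turn about z gives the same grasp; the last joint's range is limited). The gripper opens to 92 mm and grips with 3 to 60 N. Pads are 19 mm wide; open, the fingers measure 130 mm over their backs; the gripper's body (75 mm by 190 mm) begins 47 mm behind the grasp point.
Start: joints at [1.117, 0.434, 0.025, 1.573, -0.012, 1.134, -0.075], TCP at [0.215, -0.587, 0.241] pointing down, gripper open.
Joint ranges: [-2.62, 2.62], [-0.44, 2.09], [-1.27, 1.32], [0.08, 2.57], [-1.32, 4.46], [0.12, 2], [-2.74, 2.74]. Speed limits (rad/s): [2.22, 2.22, 3.01, 3.01, 3.14, 3.14, 3.14].

### API

Orientations are given as a rotation vector (axis times angle).
In Python, from cell import arm, optics gives the robot as it stands.
- The arm moves only by the shell command python3 -m creep 'ROWS' [FORCE]. ROWS is JSON, a list of rows, each an object with "translation": the shift along the tool's x, y, z in m, a list of three; "rot": the turn, a rotation vector about the tool's x, y, z in degrees, a list of three; "jaw": the finger opening in m, from 0 to 0.0918. In form: [{"translation": [x, y, z], "rot": [wx, wy, wz], "jaw": jaw}, ...]. A call has 1 to 12 rows; each row shifts and turns the commanded pose from where the row before left it, along the tool's axes as they then stand; what a row does not reach is not made up. A row lasts 1/12 s, in which the tool goes at most 41.7 mm and 7.16 degrees, less where a joint would pass 70% of its speed; a pose out of reach is approached as far as the arm can. A call is refused whole if a number of a shift passes 0.0417 or a number of a turn 7.16, either way. A call with a gripper value outside its range is refused whole. The fingers move at their own pace and stop on an object; FORCE is the grip in N (left out, the last holds). Time passes only in rows, so rows that do not move let the fingers close. It gives the time, the measured TCP pose, the force and the opening at its end, in the units of the state.
- arm.observe(): the state, without advancing time (a new reading comes with each control period).
- optics.get_image(name): name is "scene" or "side" or "wrist"; returns the picture (384x512x3 uint8, red, green, blue); there is no depth.
- optics.camera_info(name): a dict with "fx", "fy", "cx", "cy" (pixels), "R" (3x3) and "t" (3): a world point X has camera coordinates R X + t. Camera axes: x right, y down, z forward; pixel columns grow to the right and rows downward; lengths in m; the calibration is good to about 2 mm. A picture is of the moment at which its call begins: read the wrist's pose just before it. camera_info takes no time and is no camera call; for the wrist camera it gives the pose at the moment of the call.
- arm.sign_off(): hands the job in, once; it reports no verdict.
Trained networks look in the newest picture that a camera, given by its name, has taken for a name from the list of things; names that differ only in an ending like _2 or _b are one class to them, and where a whole thing is asked for, a point or a joint stands for the part that bears it (a point fixed in the world has none). Each returns a list of dicts, best first, with "score" (0 to 1); they miss things now and then, are a little off and sometimes report something else, mostly with a low value. They report only what shows in the picture. A call takes as long as a camera call. They do not tell look-alikes from the thing itself.
- optics.boxes_of(camera, thing): "location" ([column, row] in pixels, amid what is visible of it).
- optics.pinpoint(camera, thing): "location" ([column, row] in pixels: a listed point, or the origin of a listed thing).
The state is a dict: "clock": time; "joints": joint angles; "dq": joint speeds; "joint_efforts": joint torques, N m; "position": TCP position; "ee_rot": TCP orientation; "force": force on the tool from outside, world axes, zero at the start; "ft_torque": the same for the moment, N m; "width": opening from 0.0 (shut) to 1.0 (fully open).
Only numpy, scipy, OpenCV 4.12 (cv2) and the standard library are available. Lean on these libraries where they do the work, as an engineer would, in place of code of your own. Each camera call takes 0.05 s, during which the arm holds its last target.

## Working session

There is one attempt and no reset: what is moved stays moved. The work goes in short steps, Python scripts to look and compute and a shell command to move; the robot and the scene stay as the last step left them, time stands still between calls to the robot, and variables do not carry over. Pictures are saved under pics/ and viewed, and the job is handed in when it is done.

```bash
ls; mkdir -p pics; python3 - <<'E'
from cell import arm, optics
import cv2, numpy as np
print(arm.observe())
for n in ["scene","side","wrist"]:
    im=optics.get_image(n); cv2.imwrite(f"pics/{n}0.png",im[:,:,::-1])
    print(n,optics.camera_info(n))
E
```

```text
pics
{'clock': 0.0, 'joints': array([ 1.11739748,  0.43524047,  0.02496398,  1.57411118, -0.01157762,
        1.1339886 , -0.07509194]), 'dq': array([ 0.00047474,  0.00050362, -0.00079111,  0.00062437,  0.00023544,
       -0.00147438,  0.00125719]), 'joint_efforts': array([ 5.69893837e-04, -6.67838860e+01,  9.85093117e-01, -3.14455998e+01,
       -6.07313938e-02,  4.30686632e-02,  2.27439900e-04]), 'position': array([ 0.21455538, -0.58649131,  0.23992854]), 'ee_rot': array([-3.09188455e+00, -5.47874944e-01,  6.87445380e-04]), 'force': array([-0.07377689, -0.71998303, -0.17064888]), 'ft_torque': array([-0.0086701 , -0.03185246, -0.04208716]), 'width': 0.9991118120563428}
scene {'fx': 346.89234247940874, 'fy': 346.89234247940874, 'cx': 258.2591712565037, 'cy': 193.70178692946484, 'R': array([[ 0.5358734 ,  0.84422897, -0.01082375],
       [ 0.6967498 , -0.44942886, -0.55906477],
       [-0.47684318,  0.29204649, -0.82905333]]), 't': array([-0.24214179, -0.27239906,  1.08518624])}
side {'fx': 375.5622004689631, 'fy': 375.5622004689631, 'cx': 251.13582280037173, 'cy': 190.8018393616294, 'R': array([[-0.96835492, -0.24954531, -0.00398452],
       [-0.13716747,  0.54547726, -0.82682504],
       [ 0.20850378, -0.80011355, -0.56244509]]), 't': array([0.42063328, 0.10526141, 0.92490549])}
wrist {'fx': 298.85320039871414, 'fy': 298.85320039871414, 'cx': 256.4160540924242, 'cy': 197.907879802634, 'R': array([[ 0.34432787, -0.93884851, -0.00133993],
       [-0.89653166, -0.32923092,  0.29637473],
       [-0.27869212, -0.1008488 , -0.95507079]]), 't': array([-0.62565945, -0.03758934,  0.39152339])}
```

View pics/scene0.png

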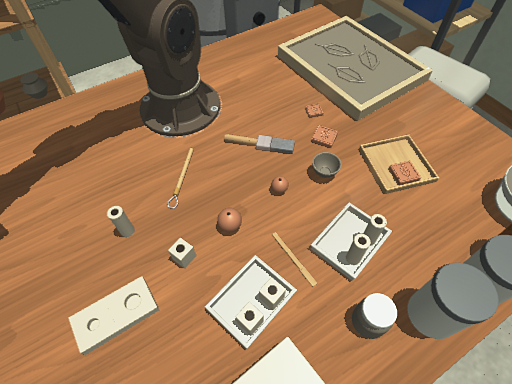

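View pics/side0.png

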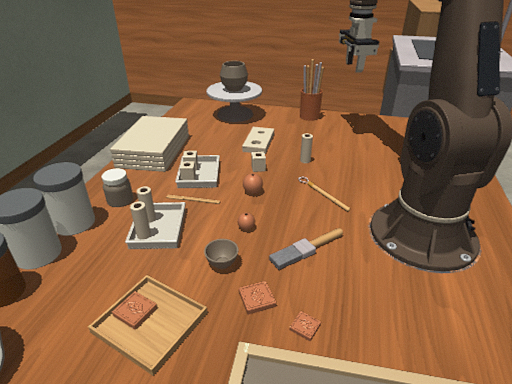

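View pics/wrist0.png

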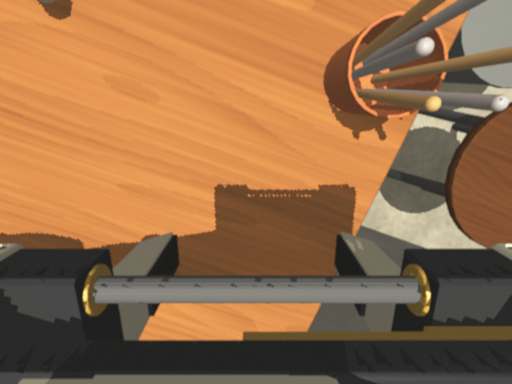

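```bash
cat > h.py <<'E'
from cell import arm, optics
import cv2, numpy as np
from scipy.spatial.transform import Rotation as Ro
def ray(ci,p):
    d=np.array([(p[0]-ci['cx'])/ci['fx'],(p[1]-ci['cy'])/ci['fy'],1.])
    R=np.array(ci['R']);t=np.array(ci['t']); return -R.T@t,R.T@d
def onplane(ci,p,z):
    o,d=ray(ci,p); return o+d*(z-o[2])/d[2]
def proj(ci,X):
    c=np.array(ci['R'])@np.array(X)+np.array(ci['t']); return np.array([ci['fx']*c[0]/c[2]+ci['cx'],ci['fy']*c[1]/c[2]+ci['cy']])
def tri(c1,p1,c2,p2):
    o1,d1=ray(c1,p1);o2,d2=ray(c2,p2)
    A=np.stack([d1,-d2],1);s=np.linalg.lstsq(A,o2-o1,rcond=None)[0]
    a=o1+d1*s[0];b=o2+d2*s[1]; return (a+b)/2,np.linalg.norm(a-b)
def save(n,im,s=1.5): cv2.imwrite(f"pics/{n}.png",cv2.resize(im[:,:,::-1],None,fx=s,fy=s))
def pose():
    s=arm.observe(); R=Ro.from_rotvec(s['ee_rot']).as_matrix(); return np.array(s['position']),R,s
def togo(X,yaw=None,show=True):
    """delta in tool axes to reach TCP X; yaw= desired tool-y direction angle (world deg, mod 180), tool down"""
    p,R,s=pose(); print('t',round(s['clock'],2),'tcp',p.round(4),'w',round(s['width']*.0918,4),'F',s['force'].round(1))
    print('shift tool',(R.T@(np.array(X)-p)).round(4))
    if yaw is not None:
        y=np.array([np.cos(np.radians(yaw)),np.sin(np.radians(yaw)),0])
        if y@R[:,1]<0:y=-y
        z=np.array([0,0,-1.]);T=np.stack([np.cross(y,z),y,z],1)
        print('rot tool deg',np.degrees(Ro.from_matrix(R.T@T).as_rotvec()).round(2),'j7',s['joints'][6].round(2))
    else: print('axes x',R[:,0].round(3),'y',R[:,1].round(3))
E
python3 - <<'E'
from h import *
cs,cd=optics.camera_info("scene"),optics.camera_info("side")
zh=dict(large_ball=.029,small_ball=.022)
for n in "large_ball small_ball round_prop square_prop relief_tile raw_bowl setter tile_tray round_tub square_tub".split():
    a=optics.pinpoint("scene",n);b=optics.pinpoint("side",n)
    print(n)
    for l,r,c in(("s",a,cs),("d",b,cd)):
        for q in r[:4]: print('  ',l,round(q['score'],2),np.round(q['location'],1),onplane(c,q['location'],zh.get(n,0)).round(4)[:2])
print(arm.observe()['clock'])
E
```

```text
large_ball
   s 0.88 [229.8 218.4] [ 0.4484 -0.0776]
   s 0.21 [325.  175.6] [0.471  0.1916]
   d 0.51 [252.  181.2] [ 0.4537 -0.0851]
small_ball
   s 0.5 [279.9 185.2] [0.4292 0.0801]
   d 0.52 [247.3 219.4] [0.4241 0.078 ]
round_prop
   s 0.94 [130.4 233.8] [ 0.3399 -0.2944]
   d 0.87 [301.3 162.3] [ 0.3379 -0.2773]
   d 0.35 [255.2 185.1] [ 0.4505 -0.1105]
square_prop
   s 0.61 [181.8 254.1] [ 0.4552 -0.2126]
   d 0.82 [261.  168.3] [ 0.456  -0.2087]
relief_tile
   s 0.74 [322.3 136.6] [0.3406 0.291 ]
   s 0.59 [315.8 112.4] [0.2504 0.337 ]
   d 0.81 [306.2 328.9] [0.2402 0.3408]
raw_bowl
   d 0.57 [221.2 261.9] [0.449 0.214]
   d 0.2 [254.3 301.5] [0.3497 0.3031]
setter
   s 0.65 [117.1 313. ] [ 0.5036 -0.3858]
   s 0.51 [230. 219.] [ 0.4345 -0.0717]
   d 0.88 [258.3 143.6] [ 0.5041 -0.3721]
tile_tray
   s 0.67 [397.2 163.7] [0.5311 0.3998]
   d 0.94 [148.  323.4] [0.5329 0.4029]
   d 0.33 [247.  220.9] [0.4306 0.0576]
   d 0.28 [249.7 300.6] [0.3592 0.3032]
round_tub
   s 0.64 [346.2 243.4] [0.64   0.1258]
   d 0.74 [159.4 229.6] [0.6345 0.1449]
square_tub
   s 0.66 [252.8 303.3] [ 0.6406 -0.1336]
   d 0.66 [201.1 172.2] [ 0.6314 -0.1403]
1.15
```

```bash
python3 - <<'E'
import cv2,numpy as np
im=cv2.imread("pics/scene0.png");d=cv2.imread("pics/side0.png")
def crop(im,x,y,w,h,s,n): 
    c=cv2.resize(im[y:y+h,x:x+w],None,fx=s,fy=s,interpolation=cv2.INTER_CUBIC)
    for i in range(0,w,10):
        cv2.line(c,(i*s,0),(i*s,6 if i%50 else 14),(255,0,0),1)
        if i%20==0: cv2.putText(c,str(x+i),(i*s,22),0,.35,(255,0,0))
    for i in range(0,h,10):
        cv2.line(c,(0,i*s),(6,i*s),(255,0,0),1)
        if i%20==0: cv2.putText(c,str(y+i),(8,i*s+4),0,.35,(255,0,0))
    cv2.imwrite(f"pics/{n}.png",c)
crop(im,60,190,160,118+42,4-0,"c1")
crop(im,60,200,200,150,4,"c1")
crop(im,200,195,200,150,4,"c2")
crop(im,260,90,190,120,4,"c3")
crop(d,80,240,260,130,3,"c4")
crop(d,120,115,200,135,4,"c5")
E
```

```text
(no output)
```

View pics/c1.png

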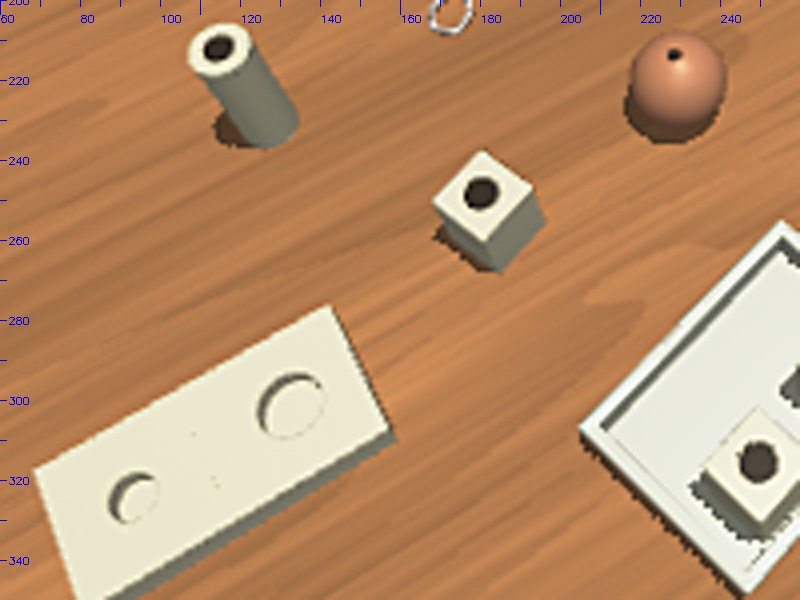

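View pics/c2.png

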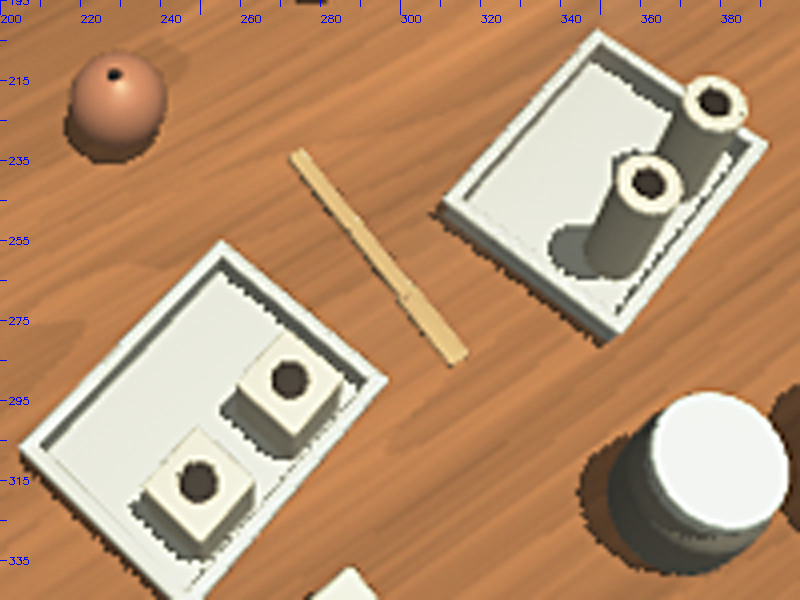

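View pics/c3.png

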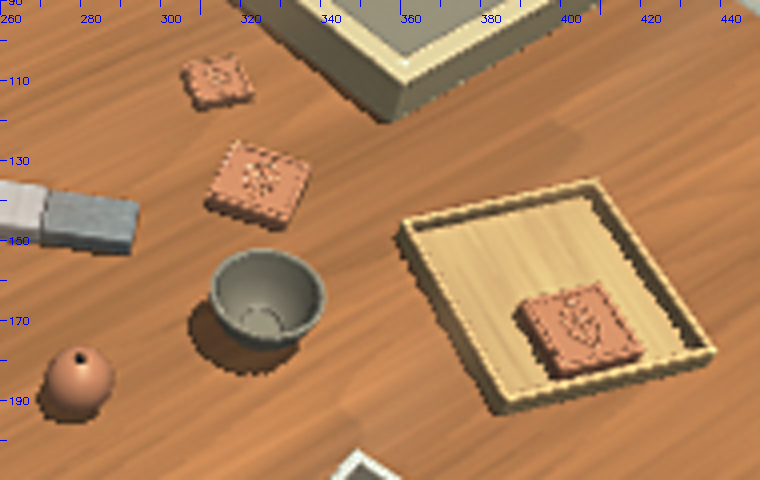

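View pics/c4.png

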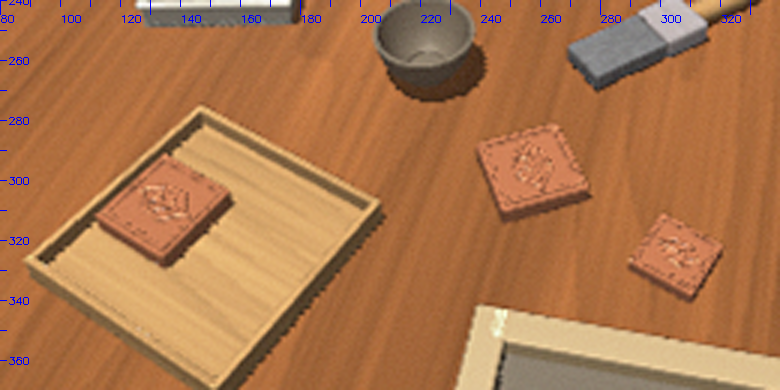

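View pics/c5.png

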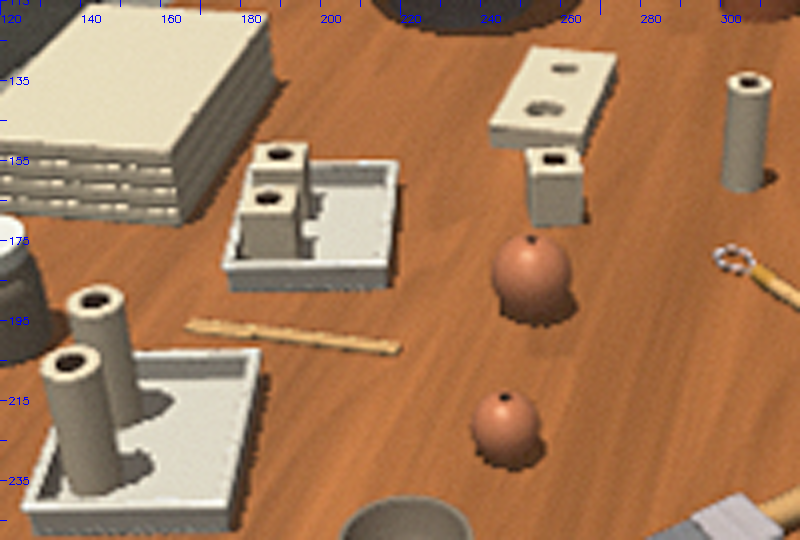

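```bash
python3 - <<'E'
from h import *
cs,cd=optics.camera_info("scene"),optics.camera_info("side")
S=dict(
setter=(.022,[(143,276.25),(158.25,308),(68.75,317.5)],[(253.25,126.75),(274,129.25),(265.75,148.75),(242.5,146.5)]),
holeL=(.022,[(132.75,301.5)],[(256,142)]),holeS=(.022,[(93.5,324.5)],[(261.25,132.25)]),
sqprop=(.05,[(180.5,237.75),(193.25,246.75),(181.5,260.5),(168,250.25)],[]),
rprop=(.09,[(114.75,212.25)],[(307.25,136)]),
sqtub=(.025,[(255.25,255.25),(296.75,290),(205,307.5)],[(220,155.25),(217.5,183.75),(176,181.5)]),
rtub=(.025,[(349.5,202.75),(392,231.25),(354.25,280),(310.5,245)],[(185.5,202.5),(177.5,243.75),(125.75,241.25)]),
tray=(.018,[(360.5,145.5),(409,135),(439,177.5),(385,190.75)],[(147,275.3),(206.7,308.7),(89.3,326.7)]),
tile=(.0155,[(319.5,125.5),(338,131.25),(331.25,145.5),(312,138.25)],[(239.3,290.7),(265.3,281.7),(276.7,302.7),(248.3,312)]),
bowl=(.042,[(327,164.75)],[(221.3,249.3)]),
sqtubprops=(.05,[(272.5,290),(249.3,315.5)],[(189.7,153.5),(187,164.7)]),
rtubprops=(.09,[(362,241),(378.7,220.5)],[(137.5,205.5),(143.8,190)]),
traytile=(.0155,[(389,167.5),(411,161),(420.2,176.7),(398,184)],[(135.3,292),(157,306),(134,327),(112.5,311)]),
)
for k,(z,a,b) in S.items():
    for c,l in((a,cs),(b,cd)):
        P=np.array([onplane(l,p,z)[:2] for p in c])
        if len(P)==0: continue
        print(k,'mean',P.mean(0).round(4) ,P.round(4).tolist())
        if len(P)>1:
            e=np.diff(P,axis=0);print('    len',np.hypot(*e.T).round(4),'ang',np.degrees(np.arctan2(e[:,1],e[:,0])).round(1))
E
```

```text
setter mean [ 0.4955 -0.3603] [[0.4682, -0.3069], [0.5495, -0.3061], [0.4688, -0.4678]]
    len [0.0813 0.1808] ang [   0.6 -116.5]
setter mean [ 0.5029 -0.3776] [[0.5443, -0.4582], [0.4653, -0.4554], [0.4614, -0.2999], [0.5407, -0.2967]]
    len [0.079  0.1556 0.0794] ang [178.   91.4   2.3]
holeL mean [ 0.5084 -0.3457] [[0.5084, -0.3457]]
holeL mean [ 0.5046 -0.34  ] [[0.5046, -0.34]]
holeS mean [ 0.5097 -0.4294] [[0.5097, -0.4294]]
holeS mean [ 0.5048 -0.4195] [[0.5048, -0.4195]]
sqprop mean [ 0.4681 -0.2104] [[0.4434, -0.1995], [0.4786, -0.1854], [0.494, -0.221], [0.4563, -0.2356]]
    len [0.0379 0.0388 0.0404] ang [  21.9  -66.6 -158.9]
rprop mean [ 0.3303 -0.2972] [[0.3303, -0.2972]]
rprop mean [ 0.3272 -0.288 ] [[0.3272, -0.288]]
sqtub mean [ 0.6115 -0.1148] [[0.5595, -0.076], [0.6734, -0.0443], [0.6016, -0.2242]]
    len [0.1183 0.1937] ang [  15.5 -111.8]
sqtub mean [ 0.6023 -0.102 ] [[0.5931, -0.2154], [0.5471, -0.0543], [0.6666, -0.0364]]
    len [0.1675 0.1208] ang [105.9   8.5]
rtub mean [0.6437 0.1326] [[0.5669, 0.1922], [0.6801, 0.2232], [0.722, 0.0718], [0.606, 0.043
[... 874 characters left out ...]
mean [ 0.6614 -0.1256] [[0.6526, -0.0924], [0.6703, -0.1587]]
    len [0.0686] ang [-75.1]
sqtubprops mean [ 0.6631 -0.1271] [[0.6723, -0.1603], [0.6538, -0.094]]
    len [0.0688] ang [105.6]
rtubprops mean [0.6686 0.1449] [[0.6773, 0.1133], [0.6599, 0.1765]]
    len [0.0655] ang [105.4]
rtubprops mean [0.6709 0.1417] [[0.6626, 0.1728], [0.6792, 0.1106]]
    len [0.0644] ang [-75.1]
traytile mean [0.5685 0.3822] [[0.535, 0.359], [0.5508, 0.4243], [0.6012, 0.4053], [0.5869, 0.34]]
    len [0.0672 0.0539 0.0668] ang [  76.4  -20.7 -102.4]
traytile mean [0.5656 0.3885] [[0.5848, 0.3515], [0.5268, 0.3724], [0.5465, 0.4261], [0.6042, 0.4042]]
    len [0.0617 0.0572 0.0617] ang [160.2  69.9 -20.8]
```

```bash
python3 - <<'E'
from h import *
togo([.45,-.08,.2],0)
p,R,s=pose();print(R.round(3)); 
ci=optics.camera_info('wrist');C=-np.array(ci['R']).T@ci['t'];print('cam in tool',(R.T@(C-p)).round(4),'cam z in tool',(R.T@np.array(ci['R'])[2]).round(3))
E
```

```text
t 1.15 tcp [ 0.2148 -0.587   0.2408] w 0.0919 F [-0.3 -0.2 -0.4]
shift tool [ 0.3951 -0.3953  0.0407]
rot tool deg [  0.     0.   -69.91] j7 -0.08
[[ 0.939  0.344  0.   ]
 [ 0.344 -0.939 -0.   ]
 [-0.     0.    -1.   ]]
cam in tool [ 0.0806  0.0013 -0.1441] cam z in tool [-0.296  0.     0.955]
```

```bash
python3 -m creep '[{"translation":[0.012,-0.033,0],"rot":[0,0,-7],"jaw":0.0918},{"translation":[0.016,-0.031,0],"rot":[0,0,-7],"jaw":0.0918},{"translation":[0.02,-0.029,0],"rot":[0,0,-7],"jaw":0.0918},{"translation":[0.023,-0.026,0],"rot":[0,0,-7],"jaw":0.0918},{"translation":[0.026,-0.023,0],"rot":[0,0,-7],"jaw":0.0918},{"translation":[0.029,-0.02,0],"rot":[0,0,-7],"jaw":0.0918},{"translation":[0.031,-0.016,0],"rot":[0,0,-7],"jaw":0.0918},{"translation":[0.033,-0.012,0],"rot":[0,0,-7],"jaw":0.0918},{"translation":[0.034,-0.008,0],"rot":[0,0,-7],"jaw":0.0918},{"translation":[0.035,-0.004,0],"rot":[0,0,-6.9],"jaw":0.0918}]' 20; python3 -c "
from h import *
togo([.45,-.08,.2],0)"
```

```text
clock: 1.98
position: [0.2171, -0.2355, 0.2408]
ee_rot: [2.215, 2.227, -0.001]
force: [1.1, 0.4, 0.2]
width: 1.002
t 1.98 tcp [ 0.2171 -0.2355  0.2408] w 0.092 F [1.1 0.4 0.2]
shift tool [0.1542 0.2338 0.0407]
rot tool deg [0.01 0.05 0.33] j7 0.7
```

```bash
python3 -m creep '[{"translation":[0.0193,0.0292,0.005],"rot":[0,0,0.3],"jaw":0.0918},{"translation":[0.0193,0.0292,0.005],"rot":[0,0,0],"jaw":0.0918},{"translation":[0.0193,0.0292,0.005],"rot":[0,0,0],"jaw":0.0918},{"translation":[0.0193,0.0292,0.005],"rot":[0,0,0],"jaw":0.0918},{"translation":[0.0193,0.0292,0.005],"rot":[0,0,0],"jaw":0.0918},{"translation":[0.0193,0.0292,0.005],"rot":[0,0,0],"jaw":0.0918},{"translation":[0.0193,0.0292,0.005],"rot":[0,0,0],"jaw":0.0918},{"translation":[0.0193,0.0292,0.005],"rot":[0,0,0],"jaw":0.0918},{"translation":[0,0,0],"rot":[0,0,0],"jaw":0.0918}]' 20; cat >> h.py <<'E'
def look(cam,n,things,zs,s=1.5,k=2):
    if cam=='wrist': ci=optics.camera_info(cam)
    im=optics.get_image(cam)
    if cam!='wrist': ci=optics.camera_info(cam)
    for t,z in zip(things,zs):
        for q in optics.pinpoint(cam,t)[:k]: print(t,round(q['score'],2),np.round(q['location'],1),'->',onplane(ci,q['location'],z).round(4))
    save(n,im,s); return ci,im
def terracotta(ci,im,z):
    """blobs of red clay: centroid/min circle"""
    h=cv2.cvtColor(im,cv2.COLOR_RGB2LAB).astype(int); m=((h[...,1]>152)).astype(np.uint8)
    return m
E
python3 - <<'E'
from h import *
ci,im=look('wrist','w1',['large_ball','square_prop'],[.029,0]); togo([.45,-.08,.2],0)
np.savez('pics/w1.npz',R=ci['R'],t=ci['t'])
E
```

```text
clock: 2.73
position: [0.4567, -0.079, 0.2005]
ee_rot: [2.221, 2.221, 0.008]
force: [-1.0, 0.1, 0.5]
width: 1.001
large_ball 0.68 [250.4 185.4] -> [ 0.4514 -0.0827  0.029 ]
large_ball 0.62 [223.2  18.7] -> [0.4269 0.0781 0.029 ]
square_prop 0.7 [261.2 278.5] -> [ 0.4645 -0.2167  0.    ]
t 2.88 tcp [ 0.4514 -0.0835  0.2005] w 0.0917 F [-0.4 -0.2  0.7]
shift tool [ 0.0035 -0.0014  0.0005]
rot tool deg [-0.05 -0.01 -0.25] j7 -0.13
```

View pics/w1.png

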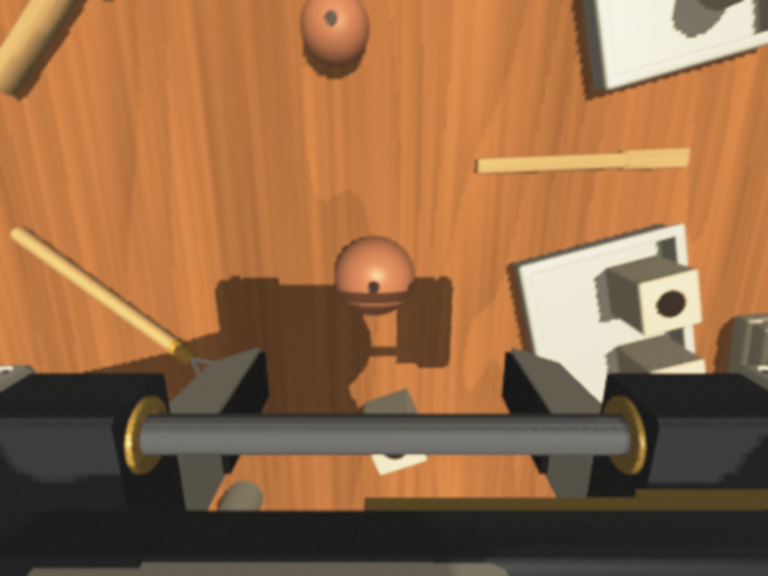

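```bash
python3 -m creep '[{"translation":[0.001,0,0.035],"rot":[0,0,0],"jaw":0.0918},{"translation":[0.001,0,0.035],"rot":[0,0,0],"jaw":0.0918},{"translation":[0,0,0.035],"rot":[0,0,0],"jaw":0.0918},{"translation":[0,0,0.035],"rot":[0,0,0],"jaw":0.0918},{"translation":[0,0,0.025],"rot":[0,0,0],"jaw":0.0918},{"translation":[0,0,0.0115],"rot":[0,0,0],"jaw":0.0918},{"translation":[0,0,0],"rot":[0,0,0],"jaw":0.0918},{"translation":[0,0,0],"rot":[0,0,0],"jaw":0.0918}]' 15; python3 -c "
from h import *
togo([.451,-.0815,.024],0)
look('wrist','w2',['large_ball'],[.029])"
```

```text
clock: 3.55
position: [0.4509, -0.0825, 0.0244]
ee_rot: [-2.228, -2.214, 0.002]
force: [1.2, -0.5, 0.8]
width: 1.0
t 3.55 tcp [ 0.4509 -0.0825  0.0244] w 0.0918 F [ 1.2 -0.5  0.8]
shift tool [0.001  0.0001 0.0004]
rot tool deg [-0.06  0.03 -0.37] j7 -0.38
large_ball 0.81 [254.9 257.8] -> [ 0.4509 -0.0793  0.029 ]
```

View pics/w2.png

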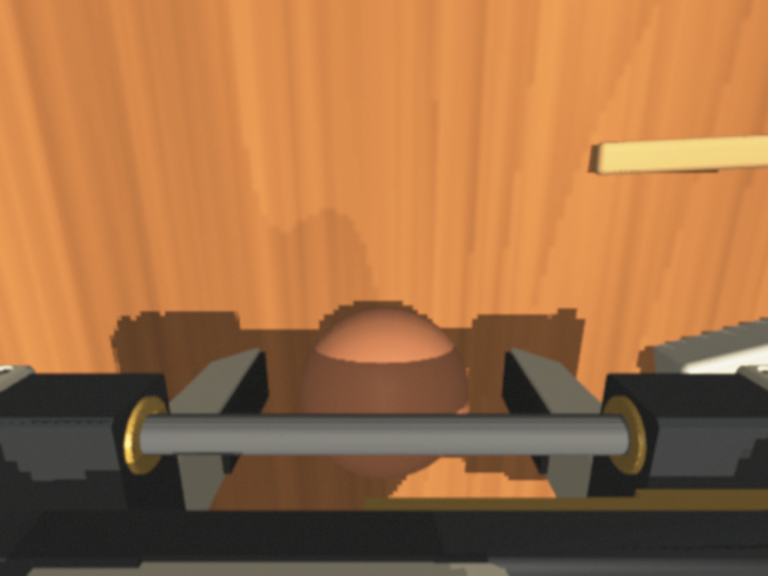

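```bash
python3 -m creep '[{"translation":[0.0025,0,0],"rot":[0,0,0],"jaw":0.07},{"translation":[0,0,0],"rot":[0,0,0],"jaw":0.05},{"translation":[0,0,0],"rot":[0,0,0],"jaw":0.05},{"translation":[0,0,0],"rot":[0,0,0],"jaw":0.05},{"translation":[0,0,0],"rot":[0,0,0],"jaw":0.05},{"translation":[0,0,0],"rot":[0,0,0],"jaw":0.05},{"translation":[0,0,0],"rot":[0,0,0],"jaw":0.05}]' 15; python3 -c "
from h import *
togo([.451,-.0815,.024],0)
look('wrist','w3',['large_ball'],[.029])"
```

```text
clock: 4.23
position: [0.4517, -0.0792, 0.0243]
ee_rot: [2.227, 2.216, -0.0]
force: [-0.7, -0.2, 0.8]
width: 0.619
t 4.23 tcp [ 0.4517 -0.0792  0.0243] w 0.0568 F [-0.7 -0.2  0.8]
shift tool [-0.0023 -0.0007  0.0003]
rot tool deg [-0.    0.01 -0.3 ] j7 -0.38
large_ball 0.75 [257.7 264.9] -> [ 0.4532 -0.08    0.029 ]
```

View pics/w3.png

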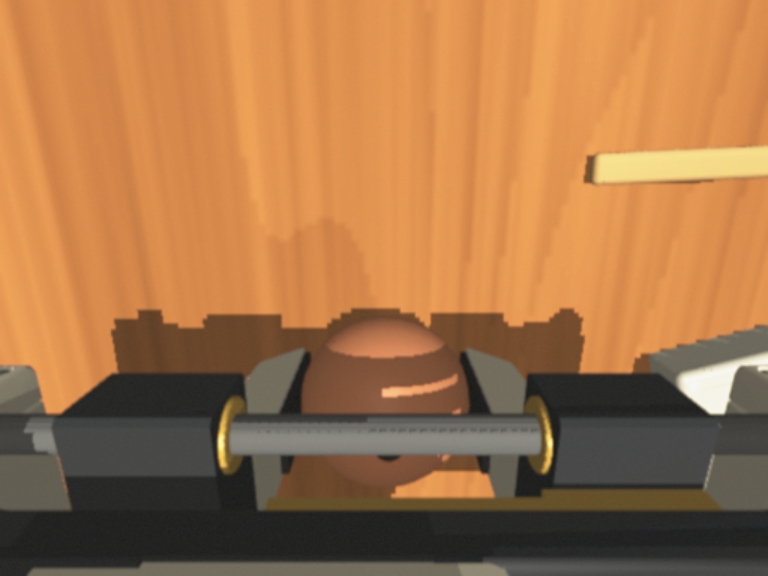

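```bash
python3 -m creep '[{"translation":[0,0,-0.02],"rot":[0,0,0],"jaw":0.05},{"translation":[0,0,-0.03],"rot":[0,0,0],"jaw":0.05},{"translation":[0,0,-0.035],"rot":[0,0,0],"jaw":0.05},{"translation":[-0.015,0,-0.035],"rot":[0,0,0],"jaw":0.05},{"translation":[-0.035,0.007,-0.01],"rot":[0,0,0],"jaw":0.05},{"translation":[-0.038,0.007,-0.01],"rot":[0,0,0],"jaw":0.05},{"translation":[-0.038,0.007,-0.01],"rot":[0,0,0],"jaw":0.05},{"translation":[-0.038,0.007,-0.01],"rot":[0,0,0],"jaw":0.05},{"translation":[-0.038,0.007,-0.01],"rot":[0,0,0],"jaw":0.05},{"translation":[-0.038,0.007,-0.008],"rot":[0,0,0],"jaw":0.05},{"translation":[-0.038,0.007,0],"rot":[0,0,0],"jaw":0.05},{"translation":[-0.038,0.005,0],"rot":[0,0,0],"jaw":0.05}]' 15;  python3 -m creep '[{"translation":[-0.035,0,0],"rot":[0,0,0],"jaw":0.05},{"translation":[0,0,0],"rot":[0,0,0],"jaw":0.05},{"translation":[0,0,0],"rot":[0,0,0],"jaw":0.05}]'; python3 -c "
from h import *
togo([.5065,-.343,.0405],0)
ci,im=look('wrist','w4',['setter'],[0])
np.save('pics/w4.npy',dict(ci))"
```

```text
clock: 5.33
position: [0.5043, -0.3974, 0.2026]
ee_rot: [2.227, 2.215, 0.0]
force: [0.7, 0.3, -1.1]
width: 0.622
clock: 5.58
position: [0.5024, -0.4329, 0.2009]
ee_rot: [-2.231, -2.21, 0.001]
force: [0.1, 1.1, -0.9]
width: 0.619
t 5.58 tcp [ 0.5024 -0.4329  0.2009] w 0.0568 F [ 0.1  1.1 -0.9]
shift tool [0.0899 0.0035 0.1604]
rot tool deg [-0.09 -0.02 -0.55] j7 0.4
setter 0.91 [259.6 136. ] -> [ 0.5068 -0.3869  0.    ]
```

View pics/w4.png

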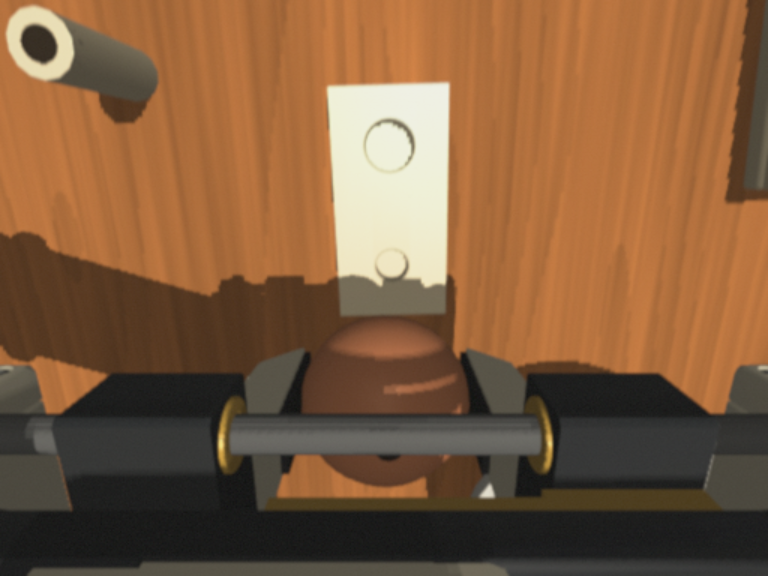

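```bash
python3 -c "
from h import *
ci=np.load('pics/w4.npy',allow_pickle=True).item()
for p in [(389,145.5),(392,264),(328,86),(449,83),(445,313),(341,317),(40,44)]:
    print(p,onplane(ci,((p[0]-.25)/1.5,(p[1]-.25)/1.5),.022 if p[0]!=40 else .09).round(4))
togo([0,0,0])"
```

```text
(389, 145.5) [ 0.5065 -0.3454  0.022 ]
(392, 264) [ 0.5082 -0.4282  0.022 ]
(328, 86) [ 0.4665 -0.3079  0.022 ]
(449, 83) [ 0.5461 -0.3068  0.022 ]
(445, 313) [ 0.5484 -0.4667  0.022 ]
(341, 317) [ 0.469  -0.4693  0.022 ]
(40, 44) [ 0.3291 -0.2967  0.09  ]
t 5.68 tcp [ 0.5038 -0.4294  0.2017] w 0.0572 F [ 0.8  0.5 -0.5]
shift tool [ 0.4267 -0.5058  0.2025]
axes x [0.005 1.    0.001] y [ 1.    -0.005 -0.001]
```

```bash
python3 -m creep '[{"translation":[0.028,0.001,0.02],"rot":[0,0,0],"jaw":0.05},{"translation":[0.028,0.001,0.02],"rot":[0,0,0],"jaw":0.05},{"translation":[0.028,0.001,0.02],"rot":[0,0,0],"jaw":0.05},{"translation":[0,0,0.025],"rot":[0,0,0],"jaw":0.05},{"translation":[0,0,0.025],"rot":[0,0,0],"jaw":0.05},{"translation":[0,0,0.02],"rot":[0,0,0],"jaw":0.05},{"translation":[0,0,0.015],"rot":[0,0,0],"jaw":0.05},{"translation":[0,0,0],"rot":[0,0,0],"jaw":0.05},{"translation":[0,0,0],"rot":[0,0,0],"jaw":0.05}]' 15; python3 -c "
from h import *
togo([.5067,-.3455,.0408],0)"
```

```text
clock: 6.43
position: [0.5072, -0.3448, 0.0572]
ee_rot: [-2.224, -2.217, -0.0]
force: [-0.3, -0.2, 0.2]
width: 0.624
t 6.43 tcp [ 0.5072 -0.3448  0.0572] w 0.0573 F [-0.3 -0.2  0.2]
shift tool [-0.0007 -0.0005  0.0164]
rot tool deg [-0.06 -0.07 -0.2 ] j7 0.19
```

```bash
python3 -m creep '[{"translation":[-0.0005,-0.0003,0.008],"rot":[0,0,0],"jaw":0.05},{"translation":[0,0,0.005],"rot":[0,0,0],"jaw":0.05},{"translation":[0,0,0.003],"rot":[0,0,0],"jaw":0.05},{"translation":[0,0,0],"rot":[0,0,0],"jaw":0.05},{"translation":[0,0,0],"rot":[0,0,0],"jaw":0.05}]' 15; python3 -c "
from h import *
togo([.5067,-.3455,.0408],0)"
```

```text
clock: 6.85
position: [0.5072, -0.3469, 0.0417]
ee_rot: [2.227, 2.215, 0.0]
force: [-1.2, -0.2, 2.9]
width: 0.62
t 6.85 tcp [ 0.5072 -0.3469  0.0417] w 0.0569 F [-1.2 -0.2  2.9]
shift tool [ 0.0014 -0.0005  0.0009]
rot tool deg [ 0.03  0.02 -0.3 ] j7 0.18
```

```bash
python3 -m creep '[{"translation":[0,0,0],"rot":[0,0,0],"jaw":0.06},{"translation":[0,0,0],"rot":[0,0,0],"jaw":0.064},{"translation":[0,0,0],"rot":[0,0,0],"jaw":0.07},{"translation":[0,0,0],"rot":[0,0,0],"jaw":0.08},{"translation":[0,0,0],"rot":[0,0,0],"jaw":0.085},{"translation":[0,0,-0.02],"rot":[0,0,0],"jaw":0.085},{"translation":[0,0,-0.03],"rot":[0,0,0],"jaw":0.085},{"translation":[0,0,-0.035],"rot":[0,0,0],"jaw":0.085},{"translation":[0,0,-0.035],"rot":[0,0,0],"jaw":0.085},{"translation":[0,0,-0.03],"rot":[0,0,0],"jaw":0.085},{"translation":[0,0,0],"rot":[0,0,0],"jaw":0.085}]' 15; python3 -c "
from h import *
ci,im=look('wrist','w5',['large_ball'],[.0455])
togo([.427,.077,.15],0)"
```

```text
clock: 7.77
position: [0.5101, -0.3481, 0.1979]
ee_rot: [2.221, 2.209, 0.004]
force: [1.4, 0.2, 0.4]
width: 0.924
large_ball 0.84 [252.8 185.7] -> [ 0.5084 -0.3483  0.0455]
t 7.87 tcp [ 0.5076 -0.3473  0.1926] w 0.0851 F [-0.2  0.2 -0. ]
shift tool [ 0.4239 -0.0831  0.0416]
rot tool deg [ 0.13  0.1  -0.31] j7 0.27
```

View pics/w5.png

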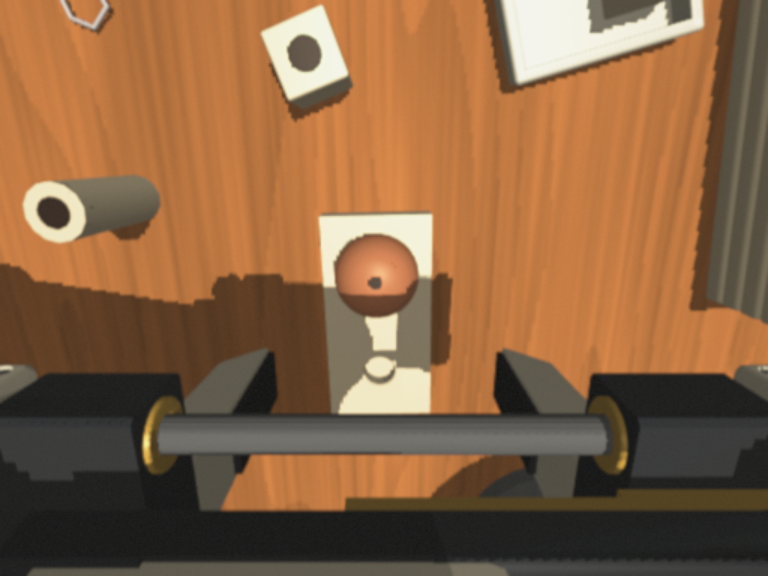

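```bash
python3 -m creep '[{"translation":[0.03,-0.006,0],"rot":[0,0,0],"jaw":0.085},{"translation":[0.0385,-0.0075,0],"rot":[0,0,0],"jaw":0.085},{"translation":[0.0385,-0.0075,0],"rot":[0,0,0],"jaw":0.085},{"translation":[0.0385,-0.0075,0],"rot":[0,0,0],"jaw":0.085},{"translation":[0.0385,-0.0075,0],"rot":[0,0,0],"jaw":0.085},{"translation":[0.0385,-0.0075,0],"rot":[0,0,0],"jaw":0.085},{"translation":[0.0385,-0.0075,0],"rot":[0,0,0],"jaw":0.085},{"translation":[0.0385,-0.0075,0],"rot":[0,0,0],"jaw":0.085},{"translation":[0.0385,-0.0075,0],"rot":[0,0,0],"jaw":0.085},{"translation":[0.0385,-0.0075,0],"rot":[0,0,0],"jaw":0.085},{"translation":[0.0385,-0.0075,0],"rot":[0,0,0],"jaw":0.085},{"translation":[0,0,0.01],"rot":[0,0,0],"jaw":0.085}]' 15;  python3 -m creep '[{"translation":[0,0,0],"rot":[0,0,-0.3],"jaw":0.085},{"translation":[0,0,0],"rot":[0,0,0],"jaw":0.085}]'; python3 -c "
from h import *
ci,im=look('wrist','w6',['small_ball','raw_bowl','relief_tile'],[.022,0,0])
togo([.427,.077,.02],0)"
```

```text
clock: 8.87
position: [0.4269, 0.0761, 0.1819]
ee_rot: [-2.216, -2.225, -0.006]
force: [0.8, 0.5, -0.1]
width: 0.921
clock: 9.03
position: [0.4273, 0.0678, 0.18]
ee_rot: [-2.219, -2.222, 0.004]
force: [0.3, -0.1, 0.6]
width: 0.925
small_ball 0.88 [252.3 174.4] -> [0.4232 0.0787 0.022 ]
raw_bowl 0.84 [274.   33.5] -> [0.4442 0.2135 0.    ]
relief_tile 0.24 [253.4 171.7] -> [0.4241 0.0768 0.    ]
t 9.23 tcp [0.4284 0.0672 0.1811] w 0.085 F [ 0.  -0.8  0. ]
shift tool [ 0.0098 -0.0014  0.1611]
rot tool deg [-0.02  0.01 -0.15] j7 -0.51
```

View pics/w6.png

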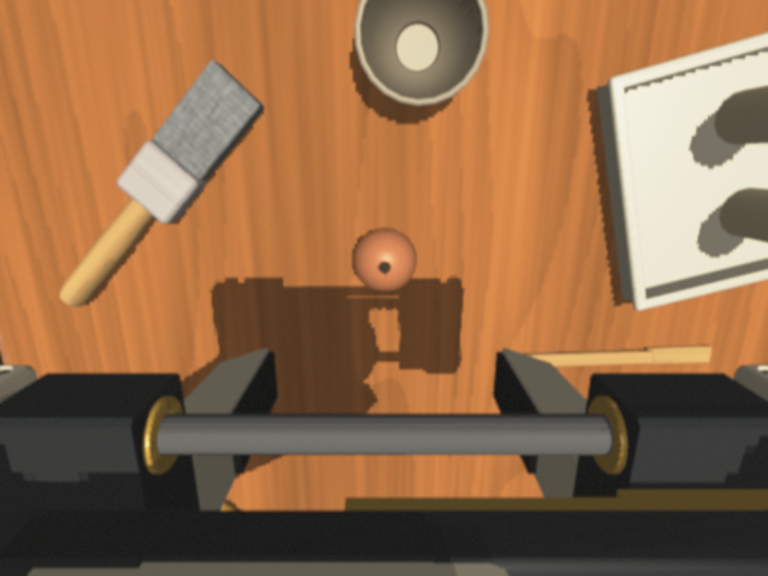

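```bash
python3 -m creep '[{"translation":[0.006,0,0.03],"rot":[0,0,0],"jaw":0.085},{"translation":[0.006,-0.001,0.035],"rot":[0,0,0],"jaw":0.085},{"translation":[0,0,0.035],"rot":[0,0,0],"jaw":0.085},{"translation":[0,0,0.03],"rot":[0,0,0],"jaw":0.08},{"translation":[0,0,0.02],"rot":[0,0,0],"jaw":0.075},{"translation":[0,0,0.01],"rot":[0,0,0],"jaw":0.075},{"translation":[0,0,0],"rot":[0,0,0],"jaw":0.075},{"translation":[0,0,0],"rot":[0,0,0],"jaw":0.075}]' 15; python3 -c "
from h import *
togo([.427,.0795,.02],0)
ci,im=look('wrist','w7',['small_ball'],[.022])"
```

```text
clock: 9.9
position: [0.4275, 0.0802, 0.0216]
ee_rot: [2.222, 2.221, -0.0]
force: [-0.2, -0.4, 0.2]
width: 0.818
t 9.9 tcp [0.4275 0.0802 0.0216] w 0.075 F [-0.2 -0.4  0.2]
shift tool [-0.0007 -0.0005  0.0016]
rot tool deg [-0.01  0.01 -0.04] j7 -0.82
```

View pics/w7.png

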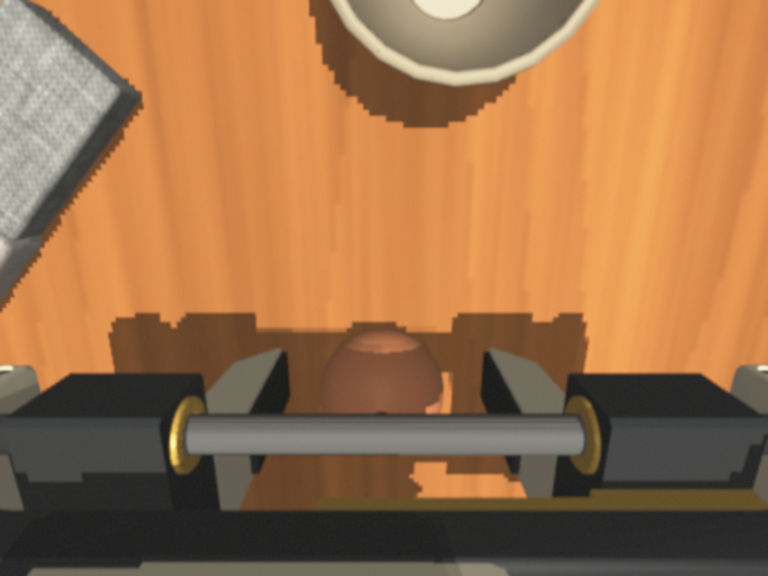

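```bash
python3 -m creep '[{"translation":[0,0,0.0015],"rot":[0,0,0],"jaw":0.06},{"translation":[0,0,0],"rot":[0,0,0],"jaw":0.038},{"translation":[0,0,0],"rot":[0,0,0],"jaw":0.038},{"translation":[0,0,0],"rot":[0,0,0],"jaw":0.038},{"translation":[0,0,0],"rot":[0,0,0],"jaw":0.038},{"translation":[0,0,0],"rot":[0,0,0],"jaw":0.038}]' 15; python3 -c "
from h import *
togo([.508,-.429,.19],0)
ci=optics.camera_info('wrist');im=optics.get_image('wrist');save('w8',im)"
```

```text
clock: 10.5
position: [0.4273, 0.0805, 0.0198]
ee_rot: [2.221, 2.221, 0.0]
force: [-0.0, 0.2, 1.0]
width: 0.466
t 10.5 tcp [0.4273 0.0805 0.0198] w 0.0428 F [-0.   0.2  1. ]
shift tool [-0.5095  0.0808 -0.1701]
rot tool deg [ 0.01  0.   -0.  ] j7 -0.83
```

View pics/w8.png

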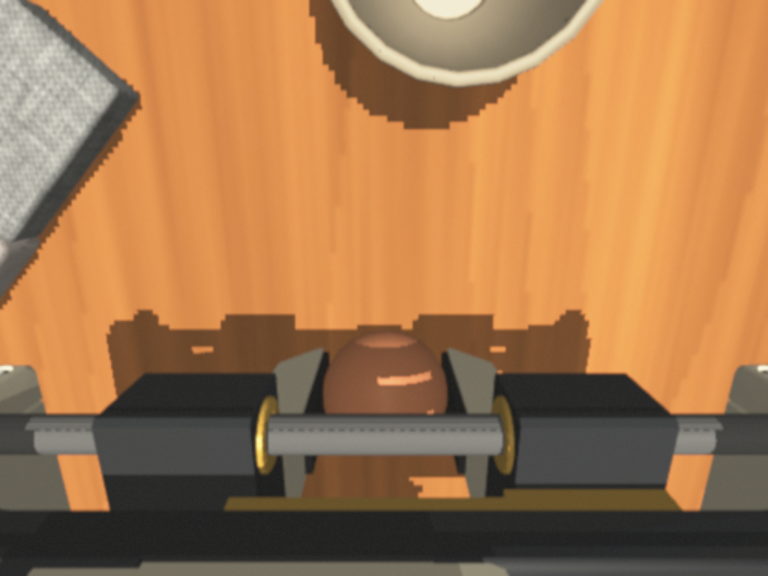

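```bash
python3 -m creep '[{"translation":[0,0,-0.02],"rot":[0,0,0],"jaw":0.038},{"translation":[0,0,-0.035],"rot":[0,0,0],"jaw":0.038},{"translation":[-0.02,0,-0.03],"rot":[0,0,0],"jaw":0.038},{"translation":[-0.035,0.006,-0.02],"rot":[0,0,0],"jaw":0.038},{"translation":[-0.039,0.007,-0.01],"rot":[0,0,0],"jaw":0.038},{"translation":[-0.039,0.007,-0.01],"rot":[0,0,0],"jaw":0.038},{"translation":[-0.039,0.007,-0.01],"rot":[0,0,0],"jaw":0.038},{"translation":[-0.039,0.007,0],"rot":[0,0,0],"jaw":0.038},{"translation":[-0.039,0.007,0],"rot":[0,0,0],"jaw":0.038},{"translation":[-0.039,0.007,0],"rot":[0,0,0],"jaw":0.038},{"translation":[-0.039,0.007,0],"rot":[0,0,0],"jaw":0.038},{"translation":[-0.039,0.007,0],"rot":[0,0,0],"jaw":0.038}]' 15;  python3 -m creep '[{"translation":[-0.039,0.007,0],"rot":[0,0,0],"jaw":0.038},{"translation":[-0.039,0.007,0],"rot":[0,0,0],"jaw":0.038},{"translation":[-0.039,0.005,0],"rot":[0,0,0],"jaw":0.038},{"translation":[-0.025,0,0],"rot":[0,0,0],"jaw":0.038},{"translation":[0,0,0],"rot":[0,0,0],"jaw":0.038},{"translation":[0,0,0],"rot":[0,0,0],"jaw":0.038}]'; python3 -c "
from h import *
togo([.5082,-.429,.038],0)
ci=optics.camera_info('wrist');im=optics.get_image('wrist');save('w9',im)
print(proj(ci,[.5082,-.429,.022])*1.5)"
```

```text
clock: 11.55
position: [0.4888, -0.2886, 0.1546]
ee_rot: [-2.222, -2.221, 0.0]
force: [1.4, 1.0, -0.3]
width: 0.471
clock: 12.05
position: [0.5071, -0.4301, 0.1537]
ee_rot: [-2.224, -2.217, 0.001]
force: [-0.2, 0.5, 0.2]
width: 0.467
t 12.05 tcp [ 0.5071 -0.4301  0.1537] w 0.0429 F [-0.2  0.5  0.2]
shift tool [0.001  0.0012 0.1157]
rot tool deg [-0.06 -0.04 -0.19] j7 0.35
[385.34973117 285.989672  ]
```

View pics/w9.png

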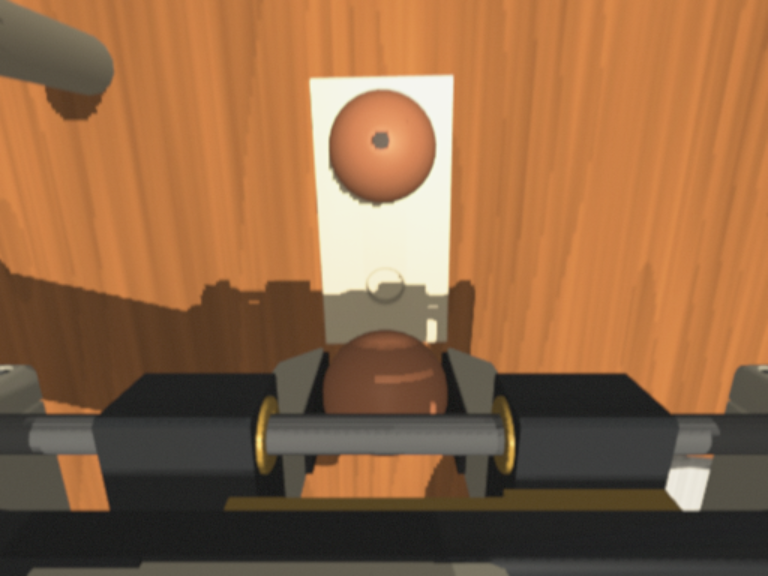

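```bash
python3 -m creep '[{"translation":[0.001,0.0005,0.035],"rot":[0,0,0],"jaw":0.038},{"translation":[0.0005,0.0005,0.03],"rot":[0,0,0],"jaw":0.038},{"translation":[0,0,0.025],"rot":[0,0,0],"jaw":0.038},{"translation":[0,0,0.014],"rot":[0,0,0],"jaw":0.038},{"translation":[0,0,0.006],"rot":[0,0,0],"jaw":0.038},{"translation":[0,0,0.003],"rot":[0,0,0],"jaw":0.038},{"translation":[0,0,0.002],"rot":[0,0,0],"jaw":0.038},{"translation":[0,0,0],"rot":[0,0,0],"jaw":0.038},{"translation":[0,0,0],"rot":[0,0,0],"jaw":0.038}]' 15; python3 -c "
from h import *
togo([.5082,-.4285,.0383],0)"
```

```text
clock: 12.85
position: [0.5099, -0.4274, 0.0411]
ee_rot: [2.22, 2.22, 0.0]
force: [-0.3, 0.4, -0.3]
width: 0.467
t 12.85 tcp [ 0.5099 -0.4274  0.0411] w 0.0429 F [-0.3  0.4 -0.3]
shift tool [-0.0011 -0.0017  0.0028]
rot tool deg [ 0.09  0.07 -0.01] j7 0.28
```

```bash
python3 -m creep '[{"translation":[-0.001,-0.001,0.001],"rot":[0,0,0],"jaw":0.038},{"translation":[0,0,0.001],"rot":[0,0,0],"jaw":0.038},{"translation":[0,0,0],"rot":[0,0,0],"jaw":0.038},{"translation":[0,0,0],"rot":[0,0,0],"jaw":0.038}]' 15; python3 -c "
from h import *
togo([.5082,-.4285,.0383],0)"
```

```text
clock: 13.18
position: [0.5087, -0.429, 0.039]
ee_rot: [2.221, 2.219, -0.0]
force: [-1.1, -0.6, 6.3]
width: 0.469
t 13.18 tcp [ 0.5087 -0.429   0.039 ] w 0.0431 F [-1.1 -0.6  6.3]
shift tool [ 0.0005 -0.0005  0.0007]
rot tool deg [ 0.09  0.1  -0.04] j7 0.28
```

```bash
python3 -m creep '[{"translation":[0,0,0],"rot":[0,0,0],"jaw":0.046},{"translation":[0,0,0],"rot":[0,0,0],"jaw":0.05},{"translation":[0,0,0],"rot":[0,0,0],"jaw":0.06},{"translation":[0,0,0],"rot":[0,0,0],"jaw":0.07},{"translation":[0,0,-0.01],"rot":[0,0,0],"jaw":0.075},{"translation":[0,0,-0.03],"rot":[0,0,0],"jaw":0.075},{"translation":[0,0,-0.035],"rot":[0,0,0],"jaw":0.075},{"translation":[0,0,-0.035],"rot":[0,0,0],"jaw":0.075},{"translation":[0,0,-0.035],"rot":[0,0,0],"jaw":0.075},{"translation":[0,0,-0.015],"rot":[0,0,0],"jaw":0.075},{"translation":[0,0,0],"rot":[0,0,0],"jaw":0.075}]' 15; python3 -c "
from h import *
ci,im=look('wrist','w10',['small_ball','large_ball','round_prop'],[.0405,.0455,0])
np.save('pics/w10.npy',dict(ci))
togo([.33,-.295,.2],0)"
```

```text
clock: 14.1
position: [0.5104, -0.4288, 0.2035]
ee_rot: [2.216, 2.216, 0.002]
force: [0.3, -0.1, -0.7]
width: 0.817
small_ball 0.85 [247.  184.5] -> [ 0.5022 -0.4306  0.0405]
large_ball 0.75 [251.5 102. ] -> [ 0.5074 -0.3473  0.0455]
t 14.3 tcp [ 0.5074 -0.4277  0.1966] w 0.0751 F [ 0.5 -0.2 -0.2]
shift tool [ 0.1327 -0.1774 -0.003 ]
rot tool deg [-0.1  -0.06 -0.  ] j7 0.37
```

View pics/w10.png

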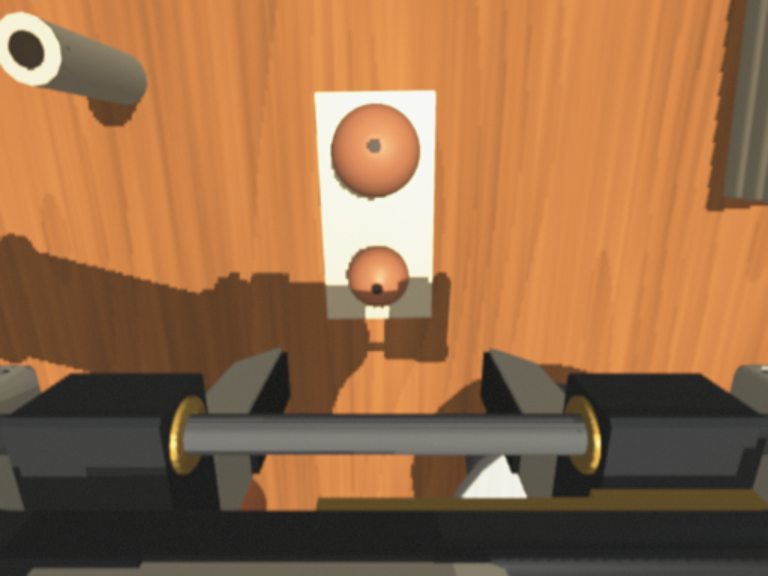

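```bash
python3 -m creep '[{"translation":[0.0121,-0.0161,0],"rot":[0,0,6.8],"jaw":0.075},{"translation":[0.0101,-0.0174,0],"rot":[0,0,6.8],"jaw":0.075},{"translation":[0.008,-0.0185,0],"rot":[0,0,6.8],"jaw":0.075},{"translation":[0.0057,-0.0193,0],"rot":[0,0,6.8],"jaw":0.075},{"translation":[0.0034,-0.0199,0],"rot":[0,0,6.8],"jaw":0.075},{"translation":[0.001,-0.0201,0],"rot":[0,0,6.8],"jaw":0.075},{"translation":[-0.0014,-0.0201,0],"rot":[0,0,6.8],"jaw":0.075},{"translation":[-0.0037,-0.0198,0],"rot":[0,0,6.8],"jaw":0.075},{"translation":[-0.006,-0.0192,0],"rot":[0,0,6.8],"jaw":0.075},{"translation":[-0.0083,-0.0184,0],"rot":[0,0,6.8],"jaw":0.075},{"translation":[-0.0104,-0.0173,0],"rot":[0,0,6.8],"jaw":0.075},{"translation":[0,0,0],"rot":[0,0,0],"jaw":0.075}]' 15; python3 -m creep '[{"translation":[0,0,0],"rot":[0,0,0],"jaw":0.075}]'; python3 -c "
from h import *
c=np.load('pics/w10.npy',allow_pickle=True).item();print(onplane(c,(18,32.5),.09))
ci,im=look('wrist','w11',['round_prop'],[0])
np.save('pics/w11.npy',dict(ci))
togo([.33,-.295,.06],-75)"
```

```text
clock: 15.3
position: [0.3272, -0.2922, 0.1963]
ee_rot: [-3.112, -0.404, 0.007]
force: [0.0, -0.3, -0.3]
width: 0.82
clock: 15.38
position: [0.3299, -0.2942, 0.197]
ee_rot: [-3.113, -0.417, 0.002]
force: [1.4, -1.3, 0.2]
width: 0.818
[ 0.32926068 -0.29704655  0.09      ]
round_prop 0.96 [256.4 179.1] -> [ 0.328  -0.2958  0.    ]
t 15.48 tcp [ 0.3314 -0.2951  0.1974] w 0.0751 F [ 0.7 -0.7  0.1]
shift tool [-0.0013 -0.0004  0.1374]
rot tool deg [-0.02  0.    0.32] j7 -0.78
```

View pics/w11.png

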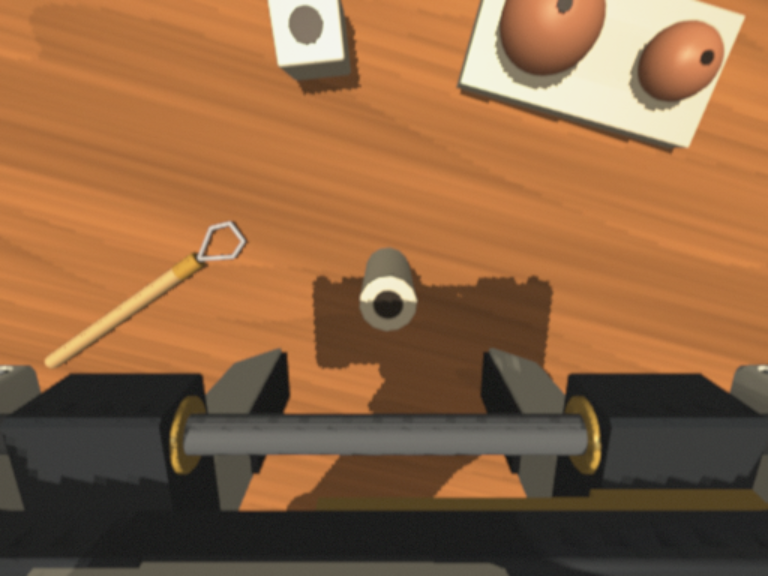

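```bash
python3 -m creep '[{"translation":[-0.0025,0.0005,0.03],"rot":[0,0,0],"jaw":0.075},{"translation":[0,0,0.035],"rot":[0,0,0],"jaw":0.075},{"translation":[0,0,0.035],"rot":[0,0,0],"jaw":0.075},{"translation":[0,0,0.025],"rot":[0,0,0],"jaw":0.075},{"translation":[0,0,0.015],"rot":[0,0,0],"jaw":0.075},{"translation":[0,0,0],"rot":[0,0,0],"jaw":0.06},{"translation":[0,0,0],"rot":[0,0,0],"jaw":0.045},{"translation":[0,0,0],"rot":[0,0,0],"jaw":0.045}]' 15; python3 -c "
from h import *
ci,im=look('wrist','w12',['round_prop'],[0])
togo([.329,-.296,.057],-75)"
```

```text
clock: 16.15
position: [0.3296, -0.2965, 0.0583]
ee_rot: [3.113, 0.416, 0.001]
force: [0.3, 0.2, 0.6]
width: 0.649
round_prop 0.67 [254.  221.9] -> [ 0.3292 -0.2961  0.    ]
t 16.25 tcp [ 0.3297 -0.2967  0.0588] w 0.0516 F [0.4 1.  0.4]
shift tool [-0.0005 -0.0008  0.0018]
rot tool deg [ 0.11 -0.08  0.21] j7 -0.9
```

View pics/w12.png

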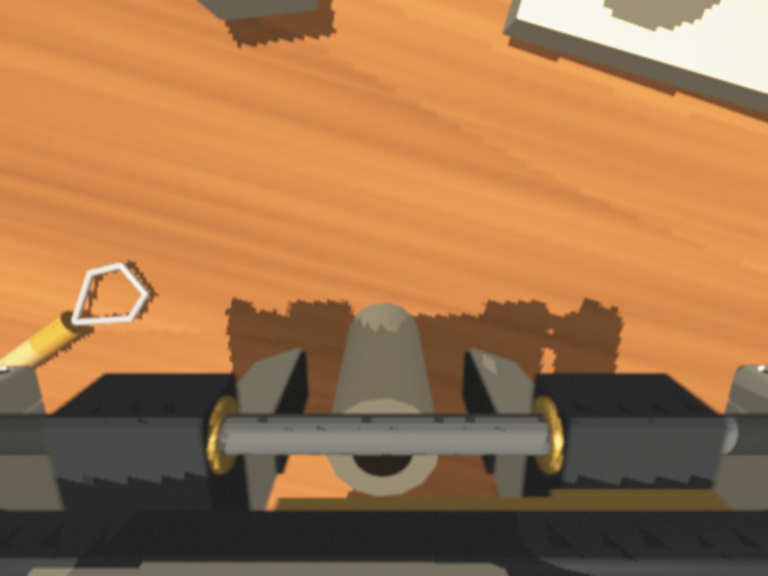

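```bash
python3 -m creep '[{"translation":[0,-0.0005,0],"rot":[0,0,0],"jaw":0.03},{"translation":[0,0,0],"rot":[0,0,0],"jaw":0.025},{"translation":[0,0,0],"rot":[0,0,0],"jaw":0.025},{"translation":[0,0,0],"rot":[0,0,0],"jaw":0.025},{"translation":[0,0,0],"rot":[0,0,0],"jaw":0.025},{"translation":[0,0,0],"rot":[0,0,0],"jaw":0.025}]' 25; python3 -c "
from h import *
togo([.616,.129,.2],-75)"
```

```text
clock: 16.75
position: [0.3289, -0.2958, 0.0584]
ee_rot: [3.113, 0.415, 0.001]
force: [-1.4, 0.2, 7.5]
width: 0.367
t 16.75 tcp [ 0.3289 -0.2958  0.0584] w 0.0337 F [-1.4  0.2  7.5]
shift tool [ 0.3884 -0.3346 -0.1418]
rot tool deg [ 0.06 -0.03  0.19] j7 -0.9
```

```bash
python3 -m creep '[{"translation":[0,0,-0.015],"rot":[0,0,0],"jaw":0.025},{"translation":[0,0,-0.03],"rot":[0,0,0],"jaw":0.025},{"translation":[0,0,-0.035],"rot":[0,0,0],"jaw":0.025},{"translation":[0.015,-0.015,-0.025],"rot":[0,0,0],"jaw":0.025},{"translation":[0.0275,-0.028,-0.01],"rot":[0,0,0],"jaw":0.025},{"translation":[0.0275,-0.028,-0.01],"rot":[0,0,0],"jaw":0.025},{"translation":[0.0275,-0.028,-0.01],"rot":[0,0,0],"jaw":0.025},{"translation":[0.0275,-0.028,-0.005],"rot":[0,0,0],"jaw":0.025},{"translation":[0.0275,-0.028,0],"rot":[0,0,0],"jaw":0.025},{"translation":[0.0275,-0.028,0],"rot":[0,0,0],"jaw":0.025},{"translation":[0.0275,-0.028,0],"rot":[0,0,0],"jaw":0.025},{"translation":[0.0275,-0.028,0],"rot":[0,0,0],"jaw":0.025}]' 25; python3 -m creep '[{"translation":[0.0275,-0.028,0],"rot":[0,0,0],"jaw":0.025},{"translation":[0.0275,-0.028,0],"rot":[0,0,0],"jaw":0.025},{"translation":[0.0275,-0.028,0],"rot":[0,0,0],"jaw":0.025},{"translation":[0.01,-0.012,0],"rot":[0,0,0],"jaw":0.025},{"translation":[0,0,0],"rot":[0,0,0],"jaw":0.025},{"translation":[0,0,0],"rot":[0,0,0],"jaw":0.025}]';  python3 -c "
from h import *
ci,im=look('wrist','w13',['round_tub'],[0])
np.save('pics/w13.npy',dict(ci))
togo([.616,.129,.0634],-75)"
```

```text
clock: 17.75
position: [0.4931, -0.0015, 0.1979]
ee_rot: [3.114, 0.415, 0.0]
force: [0.1, -0.8, -0.5]
width: 0.364
clock: 18.25
position: [0.5565, 0.1146, 0.1973]
ee_rot: [-3.113, -0.419, 0.002]
force: [-0.1, -0.0, -0.9]
width: 0.368
round_tub 0.77 [257.6  95.5] -> [0.6445 0.1361 0.    ]
t 18.35 tcp [0.5563 0.1122 0.1974] w 0.0336 F [ 0.6 -1.  -0.5]
shift tool [ 0.0622 -0.0007  0.1339]
rot tool deg [0.05 0.07 0.14] j7 -1.82
```

View pics/w13.png

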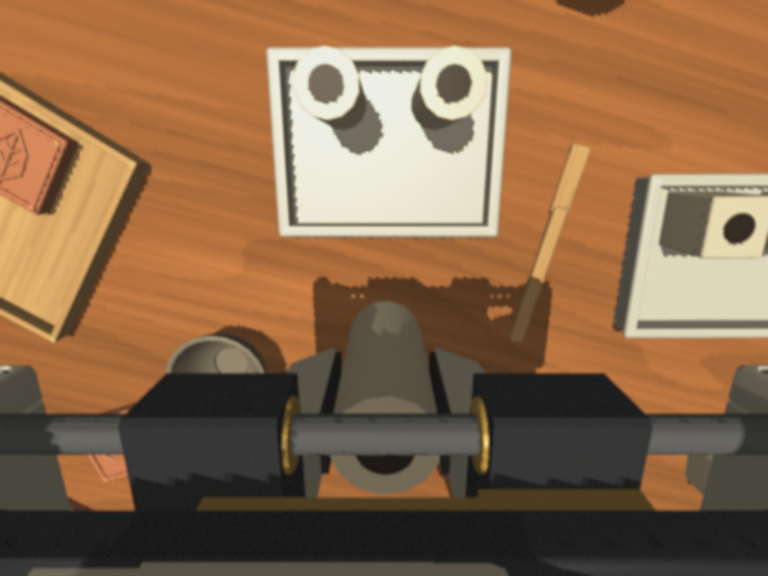

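```bash
python3 -c "
from h import *
c=np.load('pics/w13.npy',allow_pickle=True).item()
P=np.array([onplane(c,((x-.25)/1.5,(y-.25)/1.5),.025)[:2] for x,y in [(267,48),(510,48),(498,236),(279,237)]])
print(P.round(4),P.mean(0).round(4))
Q=np.array([onplane(c,((x-.25)/1.5,(y-.25)/1.5),.095)[:2] for x,y in [(326,83),(454,83)]]);print(Q.round(4),Q.mean(0))
S=np.array([onplane(c,((x-.25)/1.5,(y-.25)/1.5),.025)[:2] for x,y in [(652,175),(626,337)]]);print(S.round(4))
"
```

```text
[[0.6787 0.2239]
 [0.7192 0.0762]
 [0.6049 0.0434]
 [0.563  0.1929]] [0.6414 0.1341]
[[0.6614 0.1726]
 [0.6784 0.1108]] [0.669875   0.14173178]
[[ 0.6721 -0.0437]
 [ 0.5578 -0.0764]]
```

```bash
python3 -m creep '[{"translation":[0.02,0.001,0],"rot":[0,0,0],"jaw":0.025},{"translation":[0.021,0,0],"rot":[0,0,0],"jaw":0.025},{"translation":[0.02,0,0.01],"rot":[0,0,0],"jaw":0.025},{"translation":[0,0,0.025],"rot":[0,0,0],"jaw":0.025},{"translation":[0,0,0.03],"rot":[0,0,0],"jaw":0.025},{"translation":[0,0,0.03],"rot":[0,0,0],"jaw":0.025},{"translation":[0,0,0.02],"rot":[0,0,0],"jaw":0.025},{"translation":[0,0,0.01],"rot":[0,0,0],"jaw":0.025},{"translation":[0,0,0.004],"rot":[0,0,0],"jaw":0.025},{"translation":[0,0,0],"rot":[0,0,0],"jaw":0.025},{"translation":[0,0,0],"rot":[0,0,0],"jaw":0.025}]' 25;  python3 -c "
from h import *
togo([.6155,.1272,.0634],-75)"
```

```text
clock: 19.27
position: [0.6168, 0.1285, 0.07]
ee_rot: [-3.114, -0.414, -0.003]
force: [-0.4, 0.1, -0.3]
width: 0.365
t 19.27 tcp [0.6168 0.1285 0.07  ] w 0.0336 F [-0.4  0.1 -0.3]
shift tool [-0.0016  0.0009  0.0066]
rot tool deg [ 0.01 -0.1   0.16] j7 -1.89
```

```bash
python3 -m creep '[{"translation":[-0.001,0.0005,0.003],"rot":[0,0,0],"jaw":0.025},{"translation":[0,0,0.002],"rot":[0,0,0],"jaw":0.025},{"translation":[0,0,0.0015],"rot":[0,0,0],"jaw":0.025},{"translation":[0,0,0],"rot":[0,0,0],"jaw":0.025},{"translation":[0,0,0],"rot":[0,0,0],"jaw":0.025}]' 25;  python3 -c "
from h import *
togo([.6155,.1272,.0634],-75)"
```

```text
clock: 19.68
position: [0.6157, 0.1279, 0.0634]
ee_rot: [3.114, 0.415, 0.002]
force: [-2.9, 0.2, 6.7]
width: 0.36
t 19.68 tcp [0.6157 0.1279 0.0634] w 0.0331 F [-2.9  0.2  6.7]
shift tool [-0.0004  0.0006  0.    ]
rot tool deg [ 0.03 -0.08  0.19] j7 -1.89
```

```bash
python3 -m creep '[{"translation":[0,0,0],"rot":[0,0,0],"jaw":0.037},{"translation":[0,0,0],"rot":[0,0,0],"jaw":0.042},{"translation":[0,0,0],"rot":[0,0,0],"jaw":0.05},{"translation":[0,0,0],"rot":[0,0,0],"jaw":0.06},{"translation":[0,0,0],"rot":[0,0,0],"jaw":0.07},{"translation":[0,0,-0.015],"rot":[0,0,0],"jaw":0.07},{"translation":[0,0,-0.03],"rot":[0,0,0],"jaw":0.07},{"translation":[0,0,-0.035],"rot":[0,0,0],"jaw":0.07},{"translation":[0,0,-0.035],"rot":[0,0,0],"jaw":0.07},{"translation":[0,0,-0.025],"rot":[0,0,0],"jaw":0.07},{"translation":[0,0,0],"rot":[0,0,0],"jaw":0.07}]' 25;  python3 -c "
from h import *
ci,im=look('wrist','w14',['round_prop'],[.005])
togo([.467,-.21,.2],22)
togo([.467,-.21,.2],-68)
im=optics.get_image('side');save('d14',im)"
```

```text
clock: 20.6
position: [0.6178, 0.1293, 0.2083]
ee_rot: [-3.113, -0.415, -0.014]
force: [-0.3, 0.1, 0.2]
width: 0.763
round_prop 0.95 [257.2 181.1] -> [0.6144 0.1261 0.005 ]
t 20.7 tcp [0.6156 0.1281 0.2032] w 0.0699 F [ 0.6 -0.2 -0.5]
shift tool [-0.232   0.2873  0.0028]
rot tool deg [-8.000e-02 -1.100e-01  8.319e+01] j7 -1.82
t 20.7 tcp [0.6156 0.1281 0.2032] w 0.0699 F [ 0.6 -0.2 -0.5]
shift tool [-0.232   0.2873  0.0028]
rot tool deg [ 0.02 -0.12 -6.81] j7 -1.82
```

View pics/w14.png

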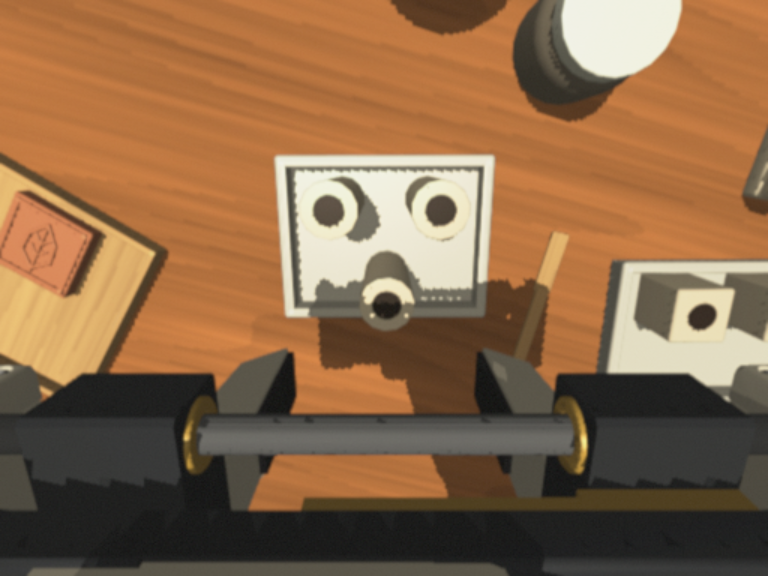

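View pics/d14.png

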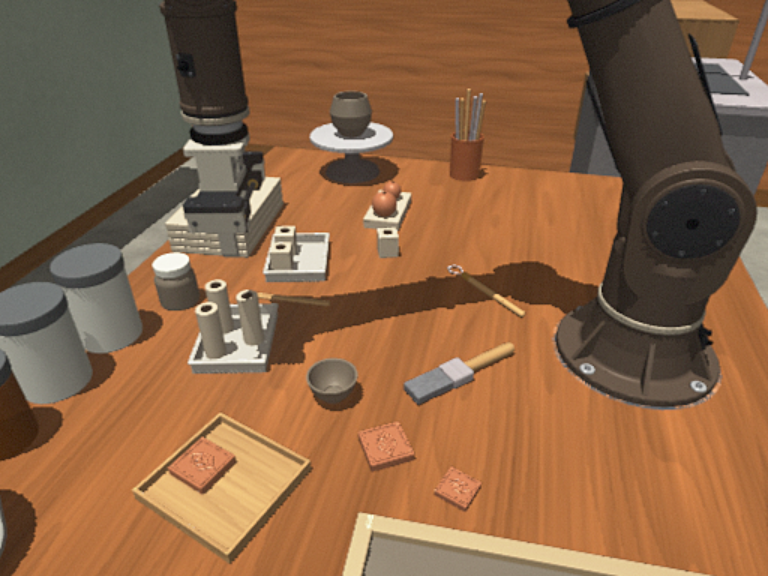

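```bash
python3 -m creep '[{"translation":[-0.015,0.018,0],"rot":[0,0,0],"jaw":0.075},{"translation":[-0.0258,0.0319,0],"rot":[0,0,0],"jaw":0.075},{"translation":[-0.0258,0.0319,0],"rot":[0,0,0],"jaw":0.075},{"translation":[-0.0258,0.0319,0],"rot":[0,0,0],"jaw":0.075},{"translation":[-0.0258,0.0319,0],"rot":[0,0,0],"jaw":0.075},{"translation":[-0.0258,0.0319,0],"rot":[0,0,0],"jaw":0.075},{"translation":[-0.0258,0.0319,0],"rot":[0,0,0],"jaw":0.075},{"translation":[-0.0258,0.0319,0],"rot":[0,0,0],"jaw":0.075},{"translation":[-0.0258,0.0319,0],"rot":[0,0,0],"jaw":0.075},{"translation":[-0.012,0.014,0],"rot":[0,0,-6.8],"jaw":0.075},{"translation":[0,0,0],"rot":[0,0,0],"jaw":0.075},{"translation":[0,0,0],"rot":[0,0,0],"jaw":0.075}]' 25;  python3 -c "
from h import *
ci,im=look('wrist','w15',['square_prop'],[0])
np.save('pics/w15.npy',dict(ci))
togo([.467,-.21,.0],-68)"
```

```text
clock: 21.75
position: [0.4637, -0.2114, 0.2008]
ee_rot: [-3.084, -0.593, 0.004]
force: [1.1, 0.3, 0.3]
width: 0.816
square_prop 0.57 [257.8 178.6] -> [ 0.462  -0.2148  0.    ]
t 21.85 tcp [ 0.4652 -0.2092  0.2014] w 0.075 F [-0.1  0.6 -0.1]
shift tool [0.0015 0.0018 0.2014]
rot tool deg [-0.1   0.03 -0.04] j7 -1.04
```

View pics/w15.png

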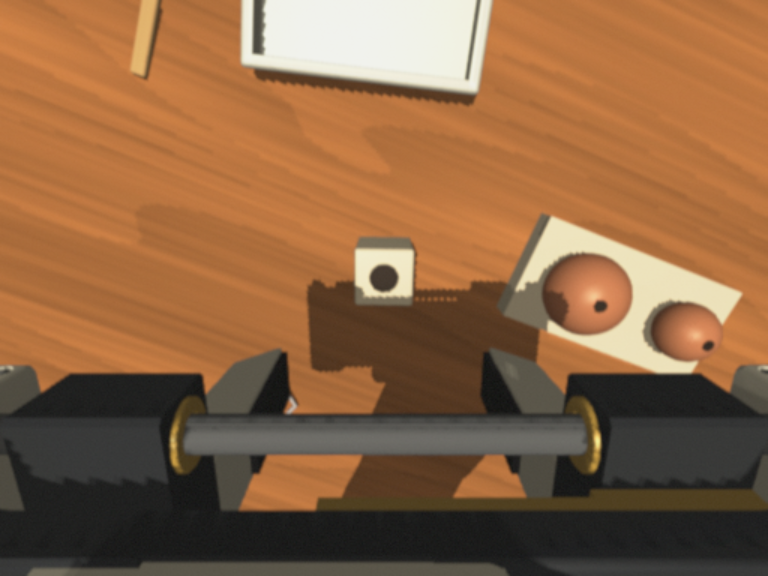

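```bash
python3 -c "
from h import *
c=np.load('pics/w15.npy',allow_pickle=True).item()
P=np.array([onplane(c,((x-.25)/1.5,(y-.25)/1.5),.05)[:2] for x,y in [(355,248.5),(413,248.5),(414,304.5),(355,304)]])
print(P.round(4),P.mean(0))
togo([*P.mean(0),.027],-68)"
```

```text
[[ 0.4778 -0.1854]
 [ 0.4922 -0.2213]
 [ 0.4563 -0.2372]
 [ 0.4414 -0.1992]] [ 0.46691782 -0.21078251]
t 21.85 tcp [ 0.4652 -0.2092  0.2014] w 0.075 F [-0.1  0.6 -0.1]
shift tool [0.0011 0.0024 0.1744]
rot tool deg [-0.1   0.03 -0.04] j7 -1.04
```

```bash
python3 -m creep '[{"translation":[0.001,0.002,0.03],"rot":[0,0,0],"jaw":0.075},{"translation":[0,0,0.04],"rot":[0,0,0],"jaw":0.075},{"translation":[0,0,0.04],"rot":[0,0,0],"jaw":0.075},{"translation":[0,0,0.035],"rot":[0,0,0],"jaw":0.075},{"translation":[0,0,0.02],"rot":[0,0,0],"jaw":0.075},{"translation":[0,0,0.0095],"rot":[0,0,0],"jaw":0.07},{"translation":[0,0,0],"rot":[0,0,0],"jaw":0.06},{"translation":[0,0,0],"rot":[0,0,0],"jaw":0.05},{"translation":[0,0,0],"rot":[0,0,0],"jaw":0.03},{"translation":[0,0,0],"rot":[0,0,0],"jaw":0.03},{"translation":[0,0,0],"rot":[0,0,0],"jaw":0.03},{"translation":[0,0,0],"rot":[0,0,0],"jaw":0.03}]' 25;  python3 -c "
from h import *
togo([.609,-.14,.17],-75)
save('w16',optics.get_image('wrist'))"
```

```text
clock: 22.85
position: [0.4676, -0.2121, 0.029]
ee_rot: [3.083, 0.599, 0.003]
force: [-1.6, 1.4, 8.3]
width: 0.435
t 22.85 tcp [ 0.4676 -0.2121  0.029 ] w 0.04 F [-1.6  1.4  8.3]
shift tool [ 0.1583 -0.0137 -0.1408]
rot tool deg [ 0.08 -0.09  6.98] j7 -1.19
```

View pics/w16.png

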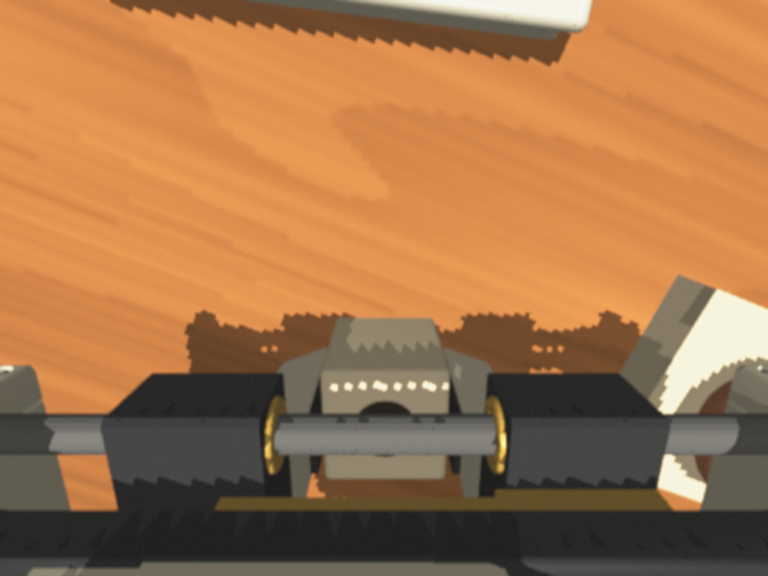

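```bash
python3 -m creep '[{"translation":[0,0,-0.015],"rot":[0,0,0],"jaw":0.03},{"translation":[0,0,-0.03],"rot":[0,0,0],"jaw":0.03},{"translation":[0,0,-0.035],"rot":[0,0,0],"jaw":0.03},{"translation":[0,0,-0.035],"rot":[0,0,0],"jaw":0.03},{"translation":[0.015,0,-0.03],"rot":[0,0,7],"jaw":0.03},{"translation":[0.025,-0.01,-0.02],"rot":[0,0,0],"jaw":0.03},{"translation":[0.03,-0.012,0],"rot":[0,0,0],"jaw":0.03},{"translation":[0.025,-0.012,0],"rot":[0,0,0],"jaw":0.03},{"translation":[0,0,0],"rot":[0,0,0],"jaw":0.03},{"translation":[0,0,0],"rot":[0,0,0],"jaw":0.03}]' 25;  python3 -c "
from h import *
ci,im=look('wrist','w17',['square_tub'],[0])
np.save('pics/w17.npy',dict(ci))
togo([.609,-.14,.034],-75)"
```

```text
clock: 23.73
position: [0.55, -0.1511, 0.1931]
ee_rot: [-3.114, -0.414, -0.001]
force: [-0.7, -0.7, -1.3]
width: 0.432
square_tub 0.72 [262.4  97.5] -> [ 0.6377 -0.1352  0.    ]
t 23.83 tcp [ 0.5484 -0.1534  0.1926] w 0.0397 F [-0.  -0.4 -0.4]
shift tool [0.0622 0.0026 0.1585]
rot tool deg [ 0.02  0.06 -0.04] j7 -1.32
```

View pics/w17.png

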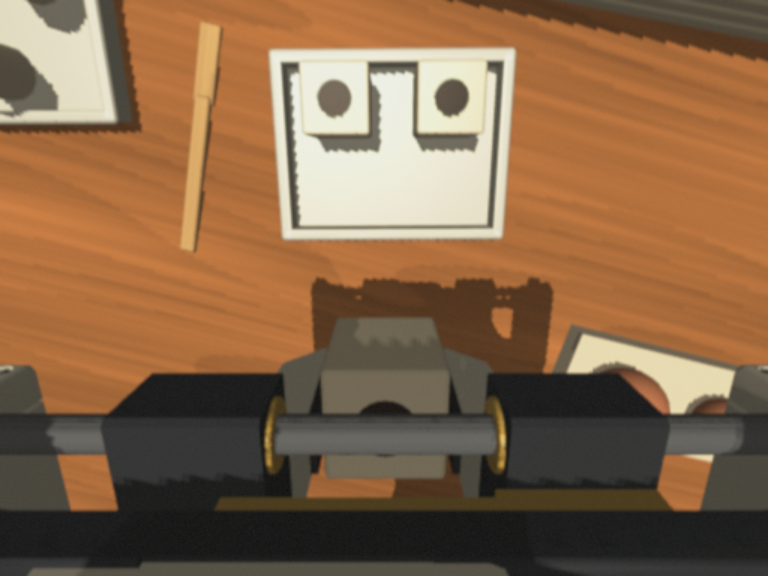

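```bash
python3 -c "
from h import *
c=np.load('pics/w17.npy',allow_pickle=True).item()
f=lambda L,z:np.array([onplane(c,((x-.25)/1.5,(y-.25)/1.5),z)[:2] for x,y in L])
P=f([(269,49),(515,48),(502,239),(283,240)],.025);print(P.round(4),P.mean(0).round(4))
Q=f([(335,98),(452,97)],.055);print(Q.round(4),(Q.mean(0)-.028*np.array([.966,.259])).round(4))
T=(P.mean(0)+Q.mean(0)-.028*np.array([.966,.259]))/2-.027*np.array([.966,.259])
togo([*T,.034],-75)
"
```

```text
[[ 0.6721 -0.0445]
 [ 0.7127 -0.1921]
 [ 0.5976 -0.2246]
 [ 0.5567 -0.0766]] [ 0.6348 -0.1344]
[[ 0.6529 -0.0946]
 [ 0.6712 -0.1598]] [ 0.635  -0.1344]
t 23.83 tcp [ 0.5484 -0.1534  0.1926] w 0.0397 F [-0.  -0.4 -0.4]
shift tool [0.0616 0.004  0.1585]
rot tool deg [ 0.02  0.06 -0.04] j7 -1.32
```

```bash
python3 -m creep '[{"translation":[0.02,0.002,0],"rot":[0,0,0],"jaw":0.03},{"translation":[0.022,0.002,0.01],"rot":[0,0,0],"jaw":0.03},{"translation":[0.02,0,0.02],"rot":[0,0,0],"jaw":0.03},{"translation":[0,0,0.035],"rot":[0,0,0],"jaw":0.03},{"translation":[0,0,0.03],"rot":[0,0,0],"jaw":0.03},{"translation":[0,0,0.03],"rot":[0,0,0],"jaw":0.03},{"translation":[0,0,0.02],"rot":[0,0,0],"jaw":0.03},{"translation":[0,0,0.006],"rot":[0,0,0],"jaw":0.03},{"translation":[0,0,0],"rot":[0,0,0],"jaw":0.03},{"translation":[0,0,0],"rot":[0,0,0],"jaw":0.03}]' 25;  python3 -c "
from h import *
togo([.609,-.1413,.034],-75)"
```

```text
clock: 24.67
position: [0.6103, -0.1414, 0.0426]
ee_rot: [3.114, 0.408, 0.001]
force: [-0.4, -0.0, -1.1]
width: 0.435
t 24.67 tcp [ 0.6103 -0.1414  0.0426] w 0.0399 F [-0.4 -0.  -1.1]
shift tool [-0.0012 -0.0004  0.0086]
rot tool deg [ 0.03 -0.03 -0.07] j7 -1.44
```

```bash
python3 -m creep '[{"translation":[-0.001,0,0.004],"rot":[0,0,0],"jaw":0.03},{"translation":[0,0,0.003],"rot":[0,0,0],"jaw":0.03},{"translation":[0,0,0.0015],"rot":[0,0,0],"jaw":0.03},{"translation":[0,0,0],"rot":[0,0,0],"jaw":0.03},{"translation":[0,0,0],"rot":[0,0,0],"jaw":0.03}]' 25;  python3 -c "
from h import *
togo([.609,-.1413,.034],-75)"
```

```text
clock: 25.08
position: [0.6096, -0.1411, 0.034]
ee_rot: [3.114, 0.41, 0.002]
force: [-0.6, -0.7, 4.0]
width: 0.435
t 25.08 tcp [ 0.6096 -0.1411  0.034 ] w 0.0399 F [-0.6 -0.7  4. ]
shift tool [-0.0007  0.      0.    ]
rot tool deg [ 0.05 -0.05 -0.02] j7 -1.45
```

```bash
python3 -m creep '[{"translation":[0,0,0],"rot":[0,0,0],"jaw":0.043},{"translation":[0,0,0],"rot":[0,0,0],"jaw":0.05},{"translation":[0,0,0],"rot":[0,0,0],"jaw":0.06},{"translation":[0,0,0],"rot":[0,0,0],"jaw":0.07},{"translation":[0,0,-0.015],"rot":[0,0,0],"jaw":0.075},{"translation":[0,0,-0.03],"rot":[0,0,0],"jaw":0.075},{"translation":[0,0,-0.035],"rot":[0,0,0],"jaw":0.075},{"translation":[0,0,-0.035],"rot":[0,0,0],"jaw":0.075},{"translation":[0,0,-0.035],"rot":[0,0,0],"jaw":0.085},{"translation":[0,0,-0.025],"rot":[0,0,0],"jaw":0.09},{"translation":[0,0,0],"rot":[0,0,0],"jaw":0.09}]' 25;  python3 -c "
from h import *
ci,im=look('wrist','w18',['square_prop'],[.005])
togo([.347,.297,.2],34)
togo([.347,.297,.2],-75)
"
```

```text
clock: 26.0
position: [0.6121, -0.1407, 0.2144]
ee_rot: [3.112, 0.41, 0.014]
force: [0.8, 0.6, 0.0]
width: 0.961
square_prop 0.93 [257.6 180.1] -> [ 0.6087 -0.1453  0.005 ]
t 26.1 tcp [ 0.6097 -0.1408  0.2092] w 0.0892 F [ 0.4 -0.5  0.1]
shift tool [-0.1405 -0.4909  0.0084]
rot tool deg [-1.000e-02 -1.400e-01  7.099e+01] j7 -1.36
t 26.1 tcp [ 0.6097 -0.1408  0.2092] w 0.0892 F [ 0.4 -0.5  0.1]
shift tool [-0.1405 -0.4909  0.0084]
rot tool deg [ 0.06 -0.11 -0.01] j7 -1.36
```

View pics/w18.png

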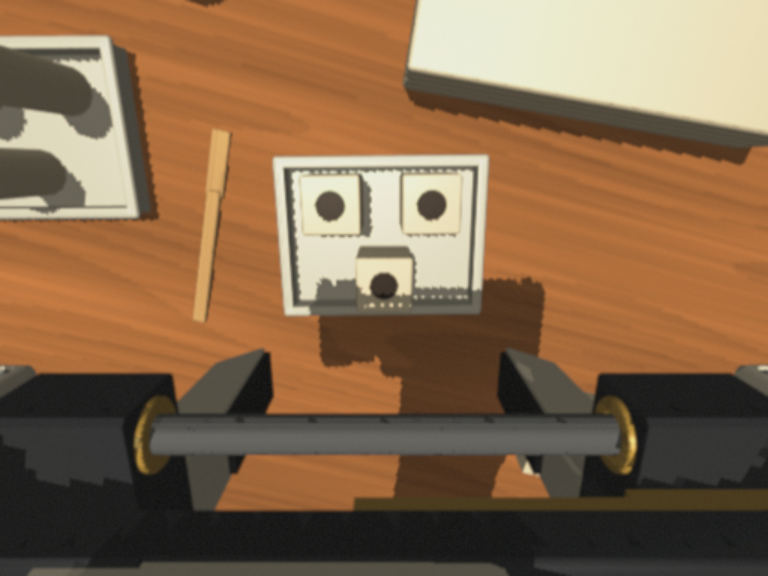

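```bash
python3 -m creep '[{"translation":[-0.0087,-0.0307,0],"rot":[0,0,-6.8],"jaw":0.09},{"translation":[-0.005,-0.0315,0],"rot":[0,0,-6.8],"jaw":0.09},{"translation":[-0.0013,-0.0319,0],"rot":[0,0,-6.8],"jaw":0.09},{"translation":[0.0025,-0.0318,0],"rot":[0,0,-6.8],"jaw":0.09},{"translation":[0.0063,-0.0313,0],"rot":[0,0,-6.8],"jaw":0.09},{"translation":[0.0099,-0.0303,0],"rot":[0,0,-6.8],"jaw":0.09},{"translation":[0.0134,-0.0289,0],"rot":[0,0,-6.8],"jaw":0.09},{"translation":[0.0168,-0.0271,0],"rot":[0,0,-6.8],"jaw":0.09},{"translation":[0.0199,-0.025,0],"rot":[0,0,-6.8],"jaw":0.09},{"translation":[0.0227,-0.0224,0],"rot":[0,0,-6.8],"jaw":0.09},{"translation":[0.0252,-0.0196,0],"rot":[0,0,-6.8],"jaw":0.09}]' 25; python3 -m creep '[{"translation":[0.0273,-0.0165,0],"rot":[0,0,-6.8],"jaw":0.09},{"translation":[0.0291,-0.0131,0],"rot":[0,0,-6.8],"jaw":0.09},{"translation":[0.0304,-0.0096,0],"rot":[0,0,-6.8],"jaw":0.09},{"translation":[0.0313,-0.0059,0],"rot":[0,0,-6.8],"jaw":0.09},{"translation":[0.02,-0.0022,0],"rot":[0,0,-6.8],"jaw":0.09},{"translation":[0,0,0],"rot":[0,0,0],"jaw":0.09},{"translation":[0,0,0],"rot":[0,0,0],"jaw":0.09}]';  python3 -c "
from h import *
ci,im=look('wrist','w19',['relief_tile'],[0])
np.save('pics/w19.npy',dict(ci))
togo([.347,.297,.2],34)
"
```

```text
clock: 27.02
position: [0.4274, 0.161, 0.2069]
ee_rot: [-2.218, -2.223, 0.003]
force: [-0.3, 0.0, -0.6]
width: 0.979
clock: 27.6
position: [0.3514, 0.287, 0.2071]
ee_rot: [-1.476, -2.771, 0.003]
force: [-0.0, -0.9, 0.1]
width: 0.977
relief_tile 0.82 [254.6 168.3] -> [0.345  0.2916 0.    ]
relief_tile 0.82 [199.5  85.2] -> [0.2428 0.3349 0.    ]
t 27.7 tcp [0.3528 0.2856 0.2073] w 0.0897 F [ 0.6  0.5 -0.6]
shift tool [0.0127 0.0015 0.0073]
rot tool deg [-0.11  0.02 -0.34] j7 -0.59
```

View pics/w19.png

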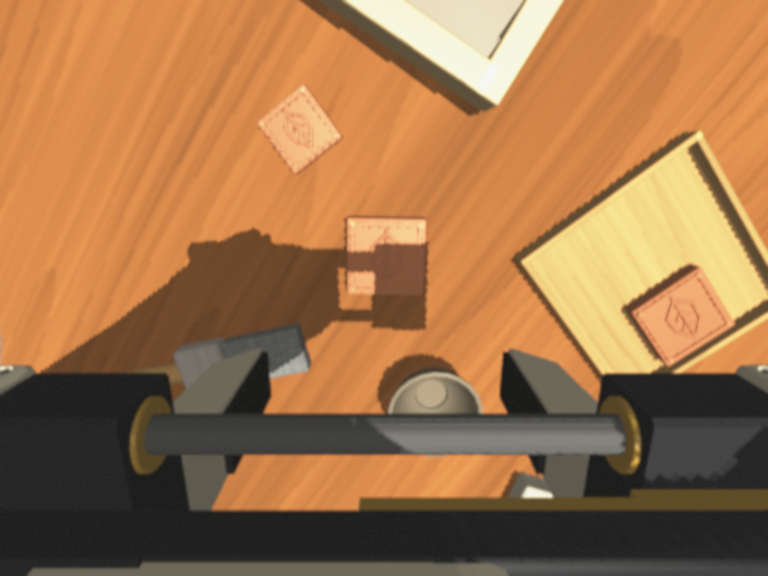

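```bash
python3 -c "
from h import *
c=np.load('pics/w19.npy',allow_pickle=True).item()
f=lambda L,z:np.array([onplane(c,((x-.25)/1.5,(y-.25)/1.5),z)[:2] for x,y in L])
P=f([(346.5,217),(425.5,217),(426.5,297),(346,295)],.0145);e=np.diff(P,axis=0);print(P.round(4),P.mean(0).round(4),np.hypot(*e.T).round(4),np.degrees(np.arctan2(e[:,1],e[:,0])).round(1))
T=f([(517,261),(700,132)],.018);e=T[1]-T[0];print(T.round(4),np.degrees(np.arctan2(e[1],e[0])),np.hypot(*e))
togo([*P.mean(0),.018],34)
"
```

```text
[[0.3064 0.3017]
 [0.3552 0.3346]
 [0.3921 0.2843]
 [0.3387 0.2502]] [0.3481 0.2927] [0.0589 0.0624 0.0632] [  34.   -53.8 -147.5]
[[0.4315 0.3466]
 [0.4792 0.4896]] 71.5270573958654 0.15077451212880852
t 27.7 tcp [0.3528 0.2856 0.2073] w 0.0897 F [ 0.6  0.5 -0.6]
shift tool [0.0086 0.0004 0.1893]
rot tool deg [-0.11  0.02 -0.34] j7 -0.59
```

```bash
python3 -m creep '[{"translation":[0.005,0.0005,0.03],"rot":[0,0,-0.3],"jaw":0.09},{"translation":[0.0045,0,0.038],"rot":[0,0,0],"jaw":0.09},{"translation":[0,0,0.038],"rot":[0,0,0],"jaw":0.09},{"translation":[0,0,0.035],"rot":[0,0,0],"jaw":0.085},{"translation":[0,0,0.025],"rot":[0,0,0],"jaw":0.08},{"translation":[0,0,0.015],"rot":[0,0,0],"jaw":0.08},{"translation":[0,0,0],"rot":[0,0,0],"jaw":0.08},{"translation":[0,0,0],"rot":[0,0,0],"jaw":0.08}]' 25; python3 -c "
from h import *
togo([.3476,.2935,.017],34)
save('w20',optics.get_image('wrist'))
"
```

```text
clock: 28.37
position: [0.3479, 0.2937, 0.0267]
ee_rot: [-1.475, -2.773, 0.003]
force: [0.2, 0.1, -0.4]
width: 0.873
t 28.37 tcp [0.3479 0.2937 0.0267] w 0.0801 F [ 0.2  0.1 -0.4]
shift tool [-0.     -0.0003  0.0097]
rot tool deg [-0.12  0.04 -0.02] j7 -0.93
```

View pics/w20.png

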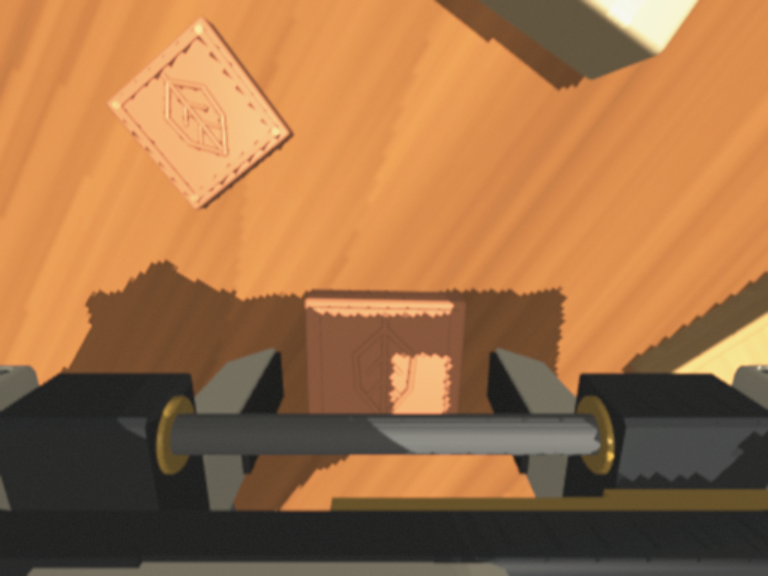

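```bash
python3 -m creep '[{"translation":[0,0,0.006],"rot":[0,0,0],"jaw":0.08},{"translation":[0,0,0.0035],"rot":[0,0,0],"jaw":0.07},{"translation":[0,0,0],"rot":[0,0,0],"jaw":0.05},{"translation":[0,0,0],"rot":[0,0,0],"jaw":0.05},{"translation":[0,0,0],"rot":[0,0,0],"jaw":0.05},{"translation":[0,0,0],"rot":[0,0,0],"jaw":0.05},{"translation":[0,0,0],"rot":[0,0,0],"jaw":0.05}]' 25; python3 -c "
from h import *
togo([.497,.404,.17],72)
ci=optics.camera_info('wrist');im=optics.get_image('wrist');save('w21',im); np.save('pics/w21.npy',dict(ci))
"
```

```text
clock: 29.0
position: [0.3479, 0.2949, 0.018]
ee_rot: [1.473, 2.775, 0.0]
force: [-0.2, -1.0, 4.4]
width: 0.652
t 29.0 tcp [0.3479 0.2949 0.018 ] w 0.0598 F [-0.2 -1.   4.4]
shift tool [ 0.0068  0.1847 -0.152 ]
rot tool deg [ 1.000e-02  2.000e-02 -3.791e+01] j7 -0.95
```

View pics/w21.png

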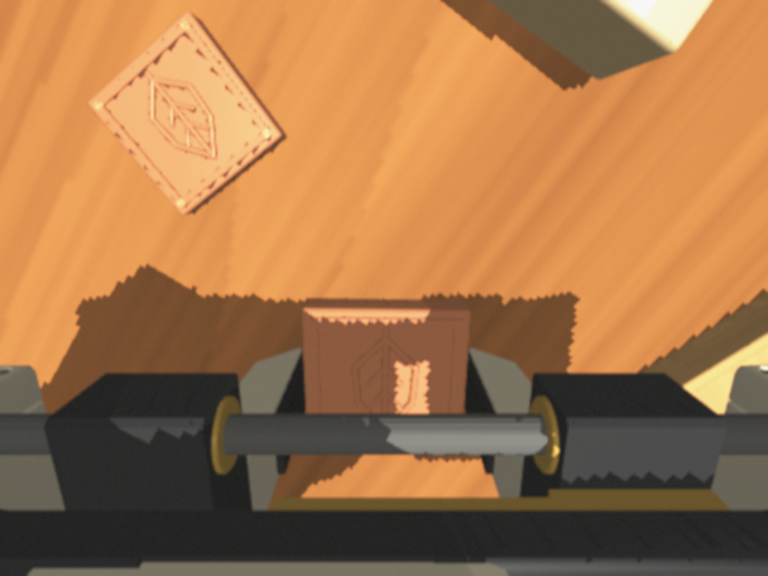

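```bash
python3 -m creep '[{"translation":[0,0,-0.015],"rot":[0,0,0],"jaw":0.05},{"translation":[0,0,-0.03],"rot":[0,0,0],"jaw":0.05},{"translation":[0,0,-0.04],"rot":[0,0,0],"jaw":0.05},{"translation":[0,0,-0.04],"rot":[0,0,0],"jaw":0.05},{"translation":[0.0,0.0,-0.035],"rot":[0,0,0],"jaw":0.05},{"translation":[-0.0047,0.0308,-0.02],"rot":[0,0,-5.4],"jaw":0.05},{"translation":[-0.0075,0.0302,0],"rot":[0,0,-5.4],"jaw":0.05},{"translation":[-0.0103,0.0293,0],"rot":[0,0,-5.4],"jaw":0.05},{"translation":[-0.013,0.0282,0],"rot":[0,0,-5.4],"jaw":0.05},{"translation":[-0.0156,0.0269,0],"rot":[0,0,-5.4],"jaw":0.05},{"translation":[-0.0181,0.0253,0],"rot":[0,0,-5.4],"jaw":0.05},{"translation":[-0.0204,0.0235,0],"rot":[0,0,-5.4],"jaw":0.05}]' 25; python3 -m creep '[{"translation":[0,0,0],"rot":[0,0,0],"jaw":0.05},{"translation":[0,0,0],"rot":[0,0,0],"jaw":0.05},{"translation":[0,0,0],"rot":[0,0,0],"jaw":0.05}]'; python3 -c "
from h import *
togo([.496,.405,.025],72)
c=np.load('pics/w21.npy',allow_pickle=True).item()
E=onplane(c,(386/1.5,309/1.5),.014);C=E[:2]+.03*np.array([.559,-.829]);d=C-np.array([.3479,.2949]);print('tile-TCP tool x',d@[-.559,.829],'y',d@[.829,.559])
ci=optics.camera_info('wrist');im=optics.get_image('wrist');save('w22',im); np.save('pics/w22.npy',dict(ci))
"
```

```text
clock: 30.05
position: [0.5456, 0.3888, 0.1971]
ee_rot: [-0.488, -3.103, 0.001]
force: [0.1, 0.9, -0.2]
width: 0.65
clock: 30.3
position: [0.5434, 0.3888, 0.1972]
ee_rot: [-0.494, -3.101, 0.001]
force: [-0.0, -0.7, -1.2]
width: 0.649
t 30.3 tcp [0.5434 0.3888 0.1972] w 0.0596 F [-0.  -0.7 -1.2]
shift tool [0.0499 0.0008 0.1722]
rot tool deg [-0.04 -0.07 -0.11] j7 0.05
tile-TCP tool x -0.0014126962844034944 y 0.0005065653583385233
```

View pics/w22.png

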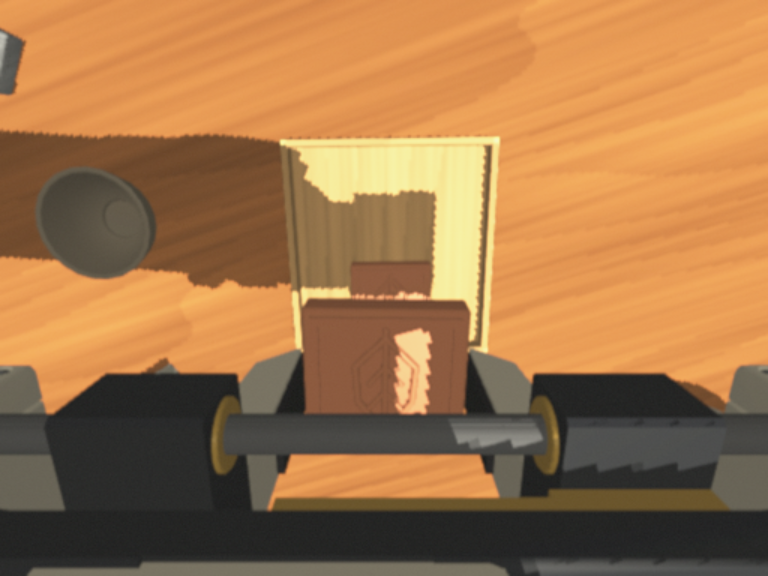

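```bash
python3 -c "
from h import *
c=np.load('pics/w22.npy',allow_pickle=True).item()
f=lambda L,z:np.array([onplane(c,((x-.25)/1.5,(y-.25)/1.5),z)[:2] for x,y in L])
T=f([(281,139.5),(499,138)],.018);e=T[1]-T[0];a=np.degrees(np.arctan2(e[1],e[0]));print(T.round(4),a,np.hypot(*e),T.mean(0))
W=f([(351.5,263),(432,262)],.019);e=W[1]-W[0];print(W.round(4),np.degrees(np.arctan2(e[1],e[0])),np.hypot(*e))
x=np.array([np.cos(np.radians(-18)),np.sin(np.radians(-18))])
print('center by wall',T.mean(0)+.08*x,'by tile',W.mean(0)-.008*x)
print('target',T.mean(0)+.042*x, W.mean(0)-.046*x)
L=f([(293,349),(490,348)],.018);print(L)
"
```

```text
[[0.4339 0.3491]
 [0.479  0.4905]] 72.30236662801437 0.14839776101689264 [0.4564613  0.41980128]
[[0.5298 0.3665]
 [0.5474 0.4229]] 72.67273144911614 0.059155166104284326
center by wall [0.53254582 0.39507992] by tile [0.53097526 0.39716959]
target [0.49640567 0.40682256] [0.49483512 0.40891223]
[[0.58071686 0.3000198 ]
 [0.62763169 0.44678285]]
```

```bash
python3 -m creep '[{"translation":[0.017,0.0007,0],"rot":[0,0,-0.3],"jaw":0.05},{"translation":[0.018,0.0005,0.01],"rot":[0,0,0],"jaw":0.05},{"translation":[0.017,0.0005,0.02],"rot":[0,0,0],"jaw":0.05},{"translation":[0,0,0.03],"rot":[0,0,0],"jaw":0.05},{"translation":[0,0,0.035],"rot":[0,0,0],"jaw":0.05},{"translation":[0,0,0.03],"rot":[0,0,0],"jaw":0.05},{"translation":[0,0,0.025],"rot":[0,0,0],"jaw":0.05},{"translation":[0,0,0.012],"rot":[0,0,0],"jaw":0.05},{"translation":[0,0,0],"rot":[0,0,0],"jaw":0.05},{"translation":[0,0,0],"rot":[0,0,0],"jaw":0.05},{"translation":[0,0,0],"rot":[0,0,0],"jaw":0.05}]' 25; python3 -c "
from h import *
togo([.4945,.4065,.023],72.3)
ci=optics.camera_info('wrist');im=optics.get_image('wrist');save('w23',im); np.save('pics/w23.npy',dict(ci))
"
```

```text
clock: 31.27
position: [0.4957, 0.4073, 0.0378]
ee_rot: [0.486, 3.102, 0.003]
force: [-0.6, 0.9, 1.2]
width: 0.65
t 31.27 tcp [0.4957 0.4073 0.0378] w 0.0597 F [-0.6  0.9  1.2]
shift tool [ 0.0009 -0.0012  0.0148]
rot tool deg [ 0.14  0.06 -0.1 ] j7 -0.16
```

View pics/w23.png

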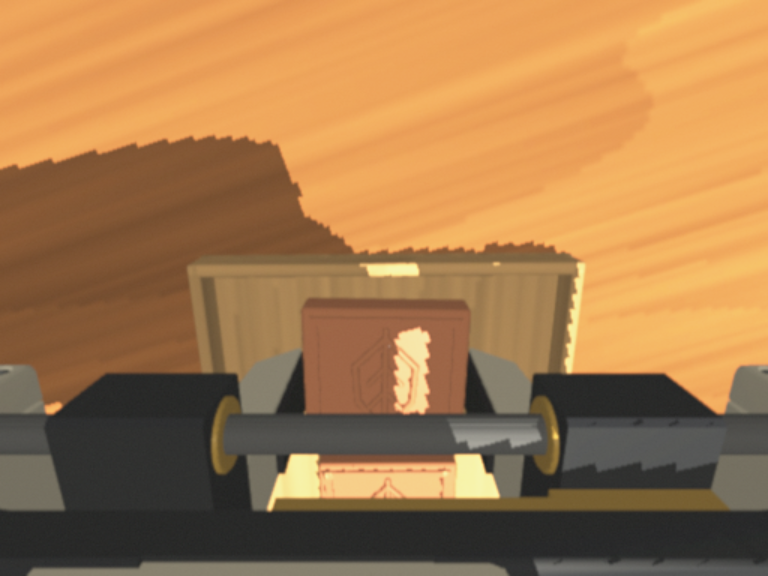

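Aligned with the tray and the neighbouring tile. Lowering.

```bash
python3 -m creep '[{"translation":[0.0005,-0.0005,0.006],"rot":[0,0,0],"jaw":0.05},{"translation":[0,0,0.005],"rot":[0,0,0],"jaw":0.05},{"translation":[0,0,0.003],"rot":[0,0,0],"jaw":0.05},{"translation":[0,0,0.001],"rot":[0,0,0],"jaw":0.05},{"translation":[0,0,0],"rot":[0,0,0],"jaw":0.05},{"translation":[0,0,0],"rot":[0,0,0],"jaw":0.05}]' 25; python3 -c "
from h import *
togo([.4945,.4065,.023],72.3)
"
```

```text
clock: 31.82
position: [0.4949, 0.4059, 0.0224]
ee_rot: [0.487, 3.102, -0.0]
force: [-1.8, -5.9, 16.6]
width: 0.651
t 31.82 tcp [0.4949 0.4059 0.0224] w 0.0598 F [-1.8 -5.9 16.6]
shift tool [ 0.0006  0.0004 -0.0007]
rot tool deg [ 0.    0.08 -0.13] j7 -0.17
```

```bash
python3 -m creep '[{"translation":[0,0,-0.001],"rot":[0,0,0],"jaw":0.062},{"translation":[0,0,0],"rot":[0,0,0],"jaw":0.066},{"translation":[0,0,0],"rot":[0,0,0],"jaw":0.07},{"translation":[0,0,0],"rot":[0,0,0],"jaw":0.075},{"translation":[0,0,-0.01],"rot":[0,0,0],"jaw":0.075},{"translation":[0,0,-0.025],"rot":[0,0,0],"jaw":0.075},{"translation":[0,0,-0.035],"rot":[0,0,0],"jaw":0.075},{"translation":[0,0,-0.035],"rot":[0,0,0],"jaw":0.075},{"translation":[0,0,-0.035],"rot":[0,0,0],"jaw":0.075},{"translation":[0,0,-0.035],"rot":[0,0,0],"jaw":0.075},{"translation":[0,0,0],"rot":[0,0,0],"jaw":0.075},{"translation":[0,0,0],"rot":[0,0,0],"jaw":0.075}]' 25; python3 -c "
from h import *
togo([.4945,.4065,.2],72.3)
for n in ['wrist','scene','side']:
    im=optics.get_image(n);save('e_'+n,im)
cs,cd=optics.camera_info('scene'),optics.camera_info('side')
"
```

```text
clock: 32.82
position: [0.495, 0.4072, 0.1997]
ee_rot: [0.486, 3.101, 0.006]
force: [-0.6, -0.8, -0.6]
width: 0.816
t 32.82 tcp [0.495  0.4072 0.1997] w 0.0749 F [-0.6 -0.8 -0.6]
shift tool [ 0.0003 -0.0008 -0.0003]
rot tool deg [ 0.22  0.12 -0.1 ] j7 -0.03
```

View pics/e_wrist.png

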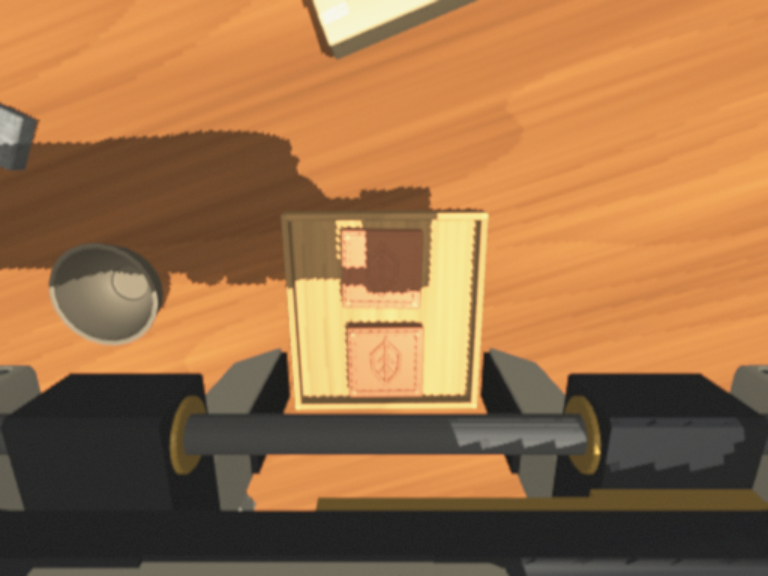

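View pics/e_scene.png

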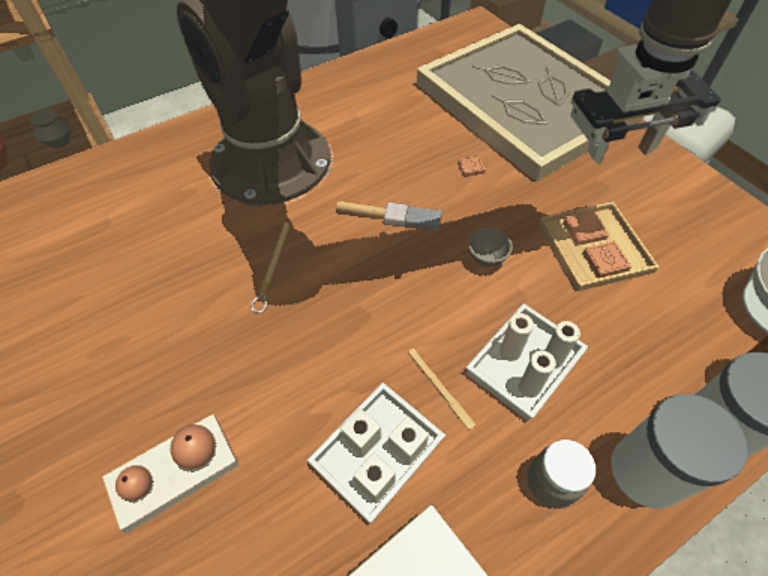

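View pics/e_side.png

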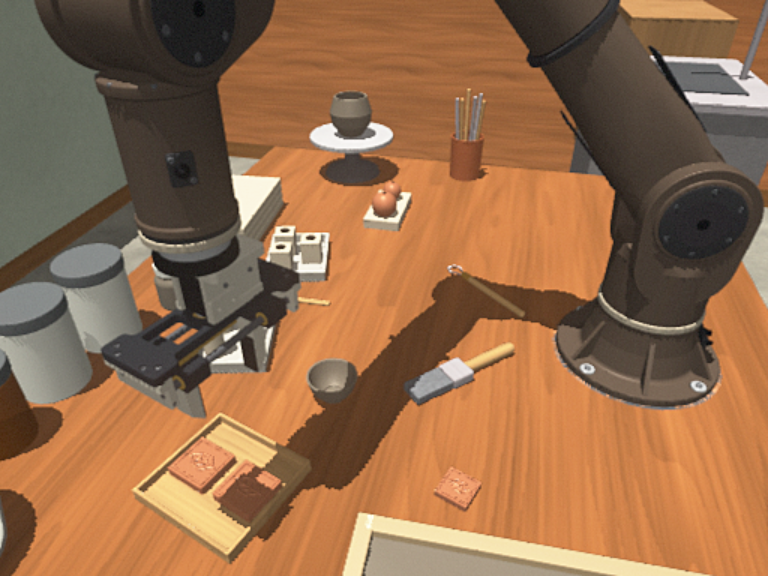

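```bash
python3 -c "
from cell import arm
print(arm.sign_off())"
```

```text
the job is handed in; nothing more can be done
None
```

The bench is sorted and handed in at about 33 s of the 125 s allowed. I worked in the order asked: large ball, small ball, round prop, square prop, then tile.

What the last wrist, scene and side pictures showed before hand-in:
- **Balls:** both sit in their own recesses in the setter plate.
- **Props:** both stand upright in the free half of the tub holding their own shape. I judged the square prop in its tub from the wrist view straight after release and from the scene picture.
- **Tile:** it lies flat, leaf side up and square to the sides, about 2 mm off in line with the fixed tile. The gripper's shadow covered part of it in the wrist view. The small look-alike tile was left where it was.
- **Bowl:** it appears at the same pixels as at the start, about (490, 247) in the enlarged scene picture.

The largest wrist force in any of my readings was about 18 N, when setting the tile down. I only read force at the end of each move, so brief peaks in between would not show.

Two measurements disagreed:
- **Cameras:** early hand-picked positions differed between the scene and side cameras by up to about 10 mm, so I measured every grasp and placement again with the wrist camera.
- **Small ball:** the network's reading after placing was about 5 mm off the ball's outline in the picture. I went by the outline, which matched the recess.

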